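Make up two gift sets from the shop's stock

TASK

Make up two gift sets from the stock on the shelf, everything standing upright. Divided tray: the church in the wide compartment, and the bell and the short round lantern in the two narrow ones, one in each, either way round; round tray: the copper base plate lying flat in the middle of the tray with the tall square lantern standing on the middle of the plate. Leave the mug and the glass jar where they are.

Things in the scene. Friction and masses are not known exactly. Their poses are not given: they have to be found in the camera images.
- church_mid (a point): White plaster church, loose: nave 64 long (its x) by 30 wide (its y), eaves 30 high, ridge 45 high; in the middle a square tower 30 x 30, 70 high, with a pointed round steeple to 92 mm. 30 mm wide along its y everywhere below 70: grasp it across y on the tower, best 50 to 60 mm above the underside. About 0.16 kg. Point: centre of the church, 46 mm above its underside; z up.
- tall_lantern_mid (a point): Taller of two tin lanterns, square, loose: 40 x 40 mm with glass panes to a height of 72, then a low round cone roof and a small fixed wire loop, 92 high in all. x and y are square to its faces. About 0.15 kg. Point: on its axis, 46 mm above its underside.
- short_lantern_mid (a point): Shorter tin lantern, round, loose: a tin cylinder 42 mm in diameter and 50 high with upright amber slots and a low cone top, 62 high in all. About 0.09 kg. Point: on its axis, 31 mm above its underside.
- bell_mid (a point): Brass hand bell standing on its mouth, loose: mouth 44 mm in diameter, narrowing to 18 mm at 34 high; above that an upright light wooden handle 16 mm in diameter, from 34 to 78 above the underside: grasp it by the handle, 55 to 62 above the underside. About 0.12 kg. Point: on its axis, 39 mm above its underside.
- base_plate_mid (a point): Copper base plate, a round flat-topped disc, loose, lying flat: 56 mm in diameter, 14 thick. About 0.14 kg. Point: its centre, 7 mm above its underside.
- tray: Divided oblong cardboard gift tray, fixed to the shelf: 244 long (its x) by 104 wide (its y), floor 4 thick, walls and dividers 4 thick with their tops 14 above the shelf. Three compartments in a row along x, each 92 mm across y inside: the wide one is 92 long, centred at x = -72 mm; the two narrow ones are 68 long, centred at x = +12 and x = +84 mm (all at y = 0). Origin: centre of the underside, on the shelf.
- round_tray: Round wooden gift tray, fixed to the shelf: 152 mm outside and 144 mm inside diameter, floor 4 thick, rim 14 above the shelf. Origin: centre of the underside, on the shelf.
- mug: Bystander: white ceramic cup without handle, 68 mm in diameter, 85 high, loose. Origin: centre of its underside.
- jar: Bystander: glass jar with a metal cap, 60 mm in diameter, 85 high, loose. Origin: centre of its underside.
Mind the look-alikes: they are no part of the job. There is more than one size of the round_tray; the one meant has the size given above.

How it is judged:
At the end, for the whole second after the job is handed in: Each on its tray floor, within 0.12 rad of upright: church inside the wide compartment; bell and short lantern each inside its own narrow one (15 mm of its centre along the tray, 30 across); plate within 15 mm of the round tray's centre; tall lantern on the plate, within 12 mm of its centre (x of church_mid in the frame of tray between -0.105 and -0.039 m and y of church_mid in the frame of tray between -0.036 and 0.036 m and z of church_mid in the frame of tray between 0.045 and 0.055 m and ((x of bell_mid in the frame of tray between -0.003 and 0.027 m and y of bell_mid in the frame of tray between -0.03 and 0.03 m and z of bell_mid in the frame of tray between 0.038 and 0.048 m and x of short_lantern_mid in the frame of tray between 0.069 and 0.099 m and y of short_lantern_mid in the frame of tray between -0.03 and 0.03 m and z of short_lantern_mid in the frame of tray between 0.03 and 0.04 m) or (x of bell_mid in the frame of tray between 0.069 and 0.099 m and y of bell_mid in the frame of tray between -0.03 and 0.03 m and z of bell_mid in the frame of tray between 0.038 and 0.048 m and x of short_lantern_mid in the frame of tray between -0.003 and 0.027 m and y of short_lantern_mid in the frame of tray between -0.03 and 0.03 m and z of short_lantern_mid in the frame of tray between 0.03 and 0.04 m)) and horizontal distance between base_plate_mid and round_tray below 0.015 m and z of base_plate_mid in the frame of round_tray between 0.006 and 0.016 m and horizontal distance between tall_lantern_mid and base_plate_mid below 0.012 m and z of tall_lantern_mid in the frame of round_tray between 0.059 and 0.069 m and angle between each of church_mid, bell_mid, short_lantern_mid, base_plate_mid, tall_lantern_mid's own z axis and vertical below 0.12 rad); the robot touches nothing.
It fails at once if the mug is moved by more than 25 mm (distance of mug from where it was at the start of the episode above 0.025 m).
It fails at once if the jar is moved by more than 25 mm (distance of jar from where it was at the start of the episode above 0.025 m).
It also fails if it takes over 112 s, if anything falls off the work surface, if the arm or the gripper's body presses on something with over 40 N, if the wrist force passes 120 N, or if a joint passes its speed limit or range.

ROBOT

A 6-joint arm with a two-finger parallel gripper is mounted at the origin on the work surface. World frame = base frame: x ahead of the robot, y to its left, z up, the work surface at z = 0. Lengths are in m, angles in rad, forces in N, time in s.
With the tool pointing down it reaches from about 0.275 to 0.85 m from the base axis. Payload 19 kg.
Tool frame: the origin (TCP) lies at the very end of the fingers, on their centre line; the grasp point (between the pads) lies 19 mm behind it; x points along the fingers, y is the direction in which the jaws open and shut, and the axes are right-handed (so a half turn about x gives the same grasp; the last joint's range is limited). The gripper opens to 85 mm and grips with 20 to 120 N. Pads are 22 mm wide; open, the fingers measure 114 mm over their backs; the gripper's body (76 mm by 85 mm) begins 54 mm behind the grasp point. The pads swing forward as they close: fully open they stand 13 mm farther back than shut.
Start: joints at [0.994, 0.15, 1.437, -0, 1.554, -0.134], TCP at [0.246, 0.52, 0.231] pointing down, gripper open.
Joint ranges: [-2.8, 2.8], [-0.68, 2.1], [0.12, 2.68], [-1.39, 4.53], [0.16, 2.79], [-2.81, 2.81]. Speed limits (rad/s): [1.89, 1.89, 2.22, 3.01, 3.01, 3.01].

INTERFACE

Orientations are given as a unit quaternion [w, x, y, z].
In Python, from cell import robot, capture, camera_info, nets gives the robot as it stands.
- The arm moves only by the tool arm_command, never from a script. Its argument "moves" is a list of rows, each a list of 3 entries, a list of its own where there are three numbers: the finger opening in m, from 0 to 0.0854, then the shift along the tool's x, y, z in m, then the turn, a rotation vector about the tool's x, y, z in degrees. A call has 1 to 20 rows; each row shifts and turns the commanded pose from where the row before left it, along the tool's axes as they then stand; what a row does not reach is not made up. A row lasts 1/8 s, in which the tool goes at most 62.5 mm and 10.7 degrees, less where a joint would pass 70% of its speed; a pose out of reach is approached as far as the arm can. A call is refused whole if a number of a shift passes 0.0625 or a number of a turn 10.7, either way. A call with a gripper value outside its range is refused whole. The fingers move at their own pace and stop on an object; the grip force is fixed at half the most. Time passes only in rows, so rows that do not move let the fingers close. It gives the time, the measured TCP pose, the force and the opening at its end, in the units of the state.
- robot.get_obs(): the state, without advancing time (a new reading comes with each control period).
- capture(name): name is "scene" or "top" or "wrist"; returns the picture (480x640x3 uint8, red, green, blue); there is no depth.
- camera_info(name): a dict with "vertical_fov" (degrees; the focal length in pixels is half the picture's height over the tangent of half this angle, whatever the lens; pixels are square), "cx", "cy" (the principal point, pixels), "dist" ([k1, k2, p1, p2, k3] as OpenCV has them; the pictures are not rectified), "rvec" (rotation vector, rad) and "tvec" (3), from world to camera coordinates, as OpenCV has them. Camera axes: x right, y down, z forward; pixel columns grow to the right and rows downward; lengths in m; the calibration is good to about 2 mm. A picture is of the moment at which its call begins: read the wrist's pose just before it. camera_info takes no time and is no camera call; for the wrist camera it gives the pose at the moment of the call.
- robot.hand_in(): hands the job in, once; it reports no verdict.
Trained networks look in the newest picture that a camera, given by its name, has taken for a name from the list of things; names that differ only in an ending like _2 or _b are one class to them, and where a whole thing is asked for, a point or a joint stands for the part that bears it (a point fixed in the world has none). Each returns a list of dicts, best first, with "conf" (0 to 1); they miss things now and then, are a little off and sometimes report something else, mostly with a low value. They report only what shows in the picture. A call takes as long as a camera call. They do not tell look-alikes from the thing itself.
- nets.search_frame(thing, camera): "at" ([x, y, z] in m, in world coordinates, good to about 4 mm: the middle of the surface that is visible of it).
The state is a dict: "clock": time; "q": joint angles; "joint_velocities": joint speeds; "tau": joint torques, N m; "ee_pos": TCP position; "ee_rot": TCP orientation; "ft_force": force on the tool from outside, world axes, zero at the start; "wrist_torque": the same for the moment, N m; "grip_width": finger opening in m.
Only numpy, scipy, OpenCV 4.12 (cv2) and the standard library are available. Lean on these libraries where they do the work, as an engineer would, in place of code of your own. Each camera call takes 0.05 s, during which the arm holds its last target.

## Working session

There is one attempt and no reset: what is moved stays moved. The work goes in short steps, Python scripts to look and compute and a tool call to move; the robot and the scene stay as the last step left them, time stands still between calls to the robot, and variables do not carry over. Pictures are saved under pics/ and viewed, and the job is handed in when it is done.

Besides the shell and the picture viewer there is one more tool, called after ">>>" in YAML: its name, and indented under it one key for each argument. arm_command: Moves the arm, as the interface text tells. Its arguments: {"type":"object","properties":{"moves":{"type":"array"}},"required":["moves"]}

```bash
ls; mkdir -p pics; python3 - <<'E'
from cell import robot, capture, camera_info, nets
import cv2
o=robot.get_obs()
for k in o: print(k,o[k])
for n in ["scene","top","wrist"]:
    im=capture(n); cv2.imwrite(f"pics/a_{n}.png",im[:,:,::-1]); print(n,camera_info(n))
E
```

```text
pics
clock 0.0
q [ 9.93965935e-01  1.50971508e-01  1.43802235e+00  3.42701200e-07
  1.55379633e+00 -1.33973443e-01]
joint_velocities [ 0.00042355  0.00032925  0.00077414  0.0009904  -0.00049756 -0.00048417]
tau [ 1.78851817e-03 -7.13056970e+01 -5.70871496e+01 -6.66923916e-05
  8.92373384e-03  1.30676326e-04]
ee_pos [0.24626999 0.51932182 0.23068804]
ee_rot [ 0.68969501  0.15490031  0.68998989 -0.15569409]
ft_force [-0.35547078  0.08022594  0.21265608]
wrist_torque [ 0.00040953  0.01086397 -0.02587206]
grip_width 0.08559318002950612
scene {'vertical_fov': 48.99337027483653, 'cx': 318.8985928048866, 'cy': 239.93235732238293, 'dist': array([-0.09196571,  0.        ,  0.        ,  0.        ,  0.        ]), 'rvec': array([ 1.70429158,  1.98233106, -0.69305972]), 'tvec': array([-0.02386813, -0.39461407,  1.61948255])}
top {'vertical_fov': 51.54915725798065, 'cx': 317.85813941713934, 'cy': 239.38491730973658, 'dist': array([-0.01275272,  0.        ,  0.        ,  0.        ,  0.        ]), 'rvec': array([ 2.20980181, -2.17441908,  0.07311968]), 'tvec': array([0.09659268, 0.52495855, 1.53042915])}
wrist {'vertical_fov': 65.0745969278533, 'cx': 322.1674180684563, 'cy': 242.38075617495846, 'dist': array([-0.080629,  0.      ,  0.      ,  0.      ,  0.      ]), 'rvec': array([-2.45298711, -1.55357655, -0.21259988]), 'tvec': array([-0.57521457, -0.03533696,  0.3784561 ])}
```

View pics/a_scene.png

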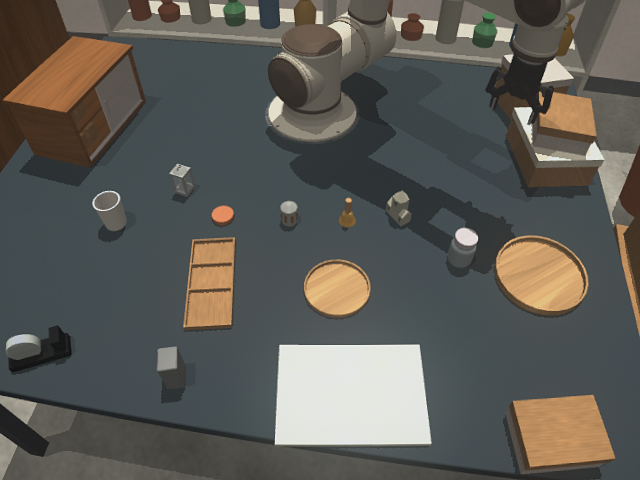

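View pics/a_top.png

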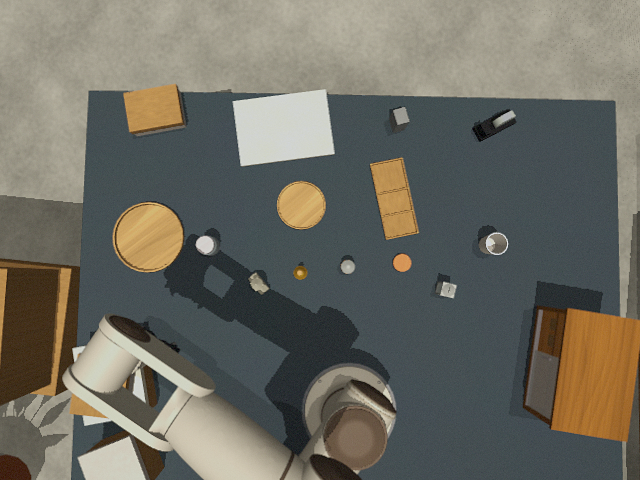

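View pics/a_wrist.png

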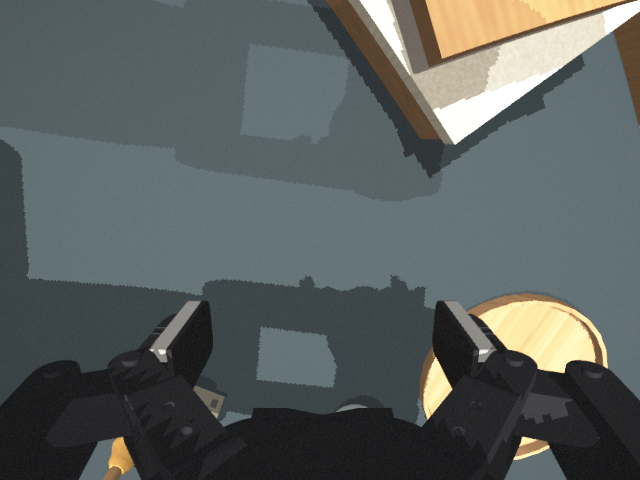

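```bash
cat > h.py <<'E'
import numpy as np, cv2
from cell import robot, capture, camera_info, nets
from scipy.spatial.transform import Rotation as R
def K(ci):
    f=240/np.tan(np.radians(ci['vertical_fov']/2)); return np.array([[f,0,ci['cx']],[0,f,ci['cy']],[0,0,1.]])
def ray(ci,uv,z):
    """pixels -> world points on plane z"""
    uv=np.asarray(uv,float).reshape(-1,1,2)
    n=cv2.undistortPoints(uv,K(ci),ci['dist']).reshape(-1,2)
    Rm=cv2.Rodrigues(ci['rvec'])[0]; c=-Rm.T@ci['tvec']
    d=np.c_[n,np.ones(len(n))]@Rm
    s=(z-c[2])/d[:,2]
    return c+s[:,None]*d
def proj(ci,P):
    return cv2.projectPoints(np.asarray(P,float).reshape(-1,1,3),ci['rvec'],ci['tvec'],K(ci),ci['dist'])[0].reshape(-1,2)
E
python3 - <<'E'
from h import *
for cam in ["top","scene"]:
  for t in ["church_mid","tall_lantern_mid","short_lantern_mid","bell_mid","base_plate_mid","tray","round_tray","mug","jar"]:
    r=nets.search_frame(t,cam)
    ci=camera_info(cam)
    for d in r:
        print(cam,t,round(d['conf'],2),np.round(d['at'],3),np.round(proj(ci,d['at'])[0]))
print(robot.get_obs()['clock'])
E
```

```text
top church_mid 0.83 [0.383 0.287 0.051] [257. 284.]
top tall_lantern_mid 0.67 [ 0.378 -0.284  0.074] [447. 289.]
top short_lantern_mid 0.68 [0.443 0.015 0.055] [347. 266.]
top short_lantern_mid 0.65 [ 0.455 -0.162  0.014] [403. 263.]
top bell_mid 0.57 [0.428 0.158 0.019] [300. 270.]
top base_plate_mid 0.73 [ 0.457 -0.161  0.016] [403. 262.]
top tray 0.89 [ 0.66  -0.13   0.002] [393. 198.]
top round_tray 0.91 [0.522 0.639 0.001] [148. 237.]
top round_tray 0.85 [0.636 0.16  0.004] [301. 204.]
top mug 0.84 [ 0.519 -0.442  0.051] [497. 243.]
top jar 0.82 [0.503 0.435 0.086] [207. 243.]
scene church_mid 0.65 [0.399 0.286 0.039] [399. 209.]
scene tall_lantern_mid 0.71 [ 0.392 -0.282  0.046] [181. 181.]
scene short_lantern_mid 0.87 [0.455 0.013 0.041] [287. 213.]
scene short_lantern_mid 0.2 [0.519 0.436 0.059] [461. 249.]
scene bell_mid 0.57 [0.428 0.152 0.027] [344. 215.]
scene base_plate_mid 0.91 [ 0.459 -0.157  0.018] [222. 212.]
scene tray 0.88 [ 0.668 -0.13   0.005] [210. 284.]
scene round_tray 0.92 [0.525 0.638 0.005] [541. 275.]
scene round_tray 0.78 [0.633 0.157 0.006] [335. 287.]
scene mug 0.95 [ 0.53  -0.427  0.06 ] [107. 210.]
1.05
```

```bash
python3 - <<'E'
from h import *
im=cv2.imread('pics/a_scene.png'); c=im[155:255,150:510]
cv2.imwrite('pics/b1.png',cv2.resize(c,None,fx=2.2,fy=2.2,interpolation=cv2.INTER_CUBIC))
im=cv2.imread('pics/a_top.png'); c=im[145:310,235:465]
cv2.imwrite('pics/b2.png',cv2.resize(c,None,fx=3.4,fy=3.4,interpolation=cv2.INTER_CUBIC))
ci=camera_info('top')
# round trays diameter
for a,b in [((277,204),(326,204)),((113,237),(185,237))]:
    p=ray(ci,[a,b],0.014); print(np.linalg.norm(p[0]-p[1]),p)
E
```

```text
0.1533053237820203 [[0.63227009 0.23462255 0.014     ]
 [0.63481699 0.08133839 0.014     ]]
0.22460170370042068 [[0.52049506 0.74352627 0.014     ]
 [0.52415248 0.51895435 0.014     ]]
```

View pics/b1.png

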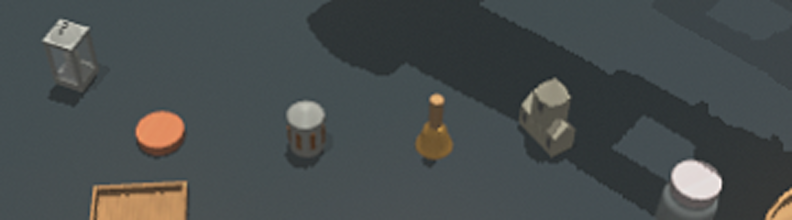

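View pics/b2.png

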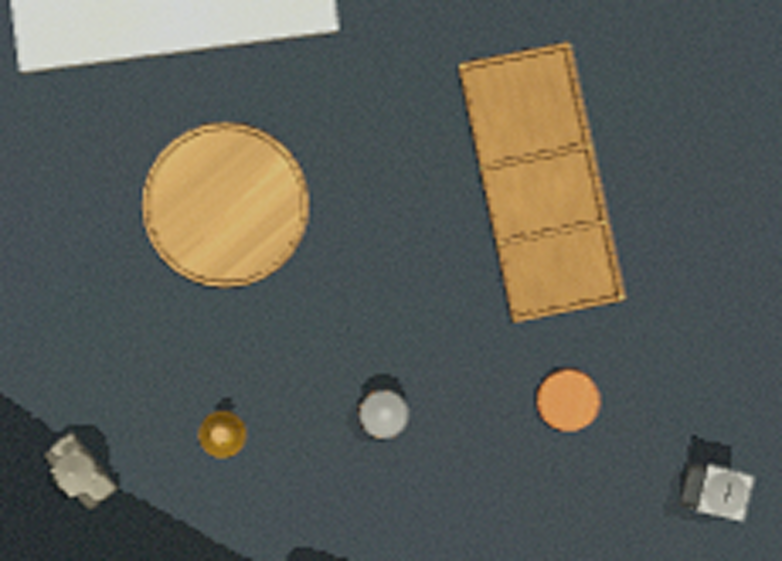

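```bash
cat >> h.py <<'E'
def circ(x,y,z,r,n=40):
    a=np.linspace(0,2*np.pi,n); return np.c_[x+r*np.cos(a),y+r*np.sin(a),np.full(n,z)]
def rect(x,y,z,lx,ly,th):
    p=np.array([[-1,-1],[1,-1],[1,1],[-1,1],[-1,-1]])*[lx/2,ly/2]
    c,s=np.cos(th),np.sin(th); p=p@np.array([[c,s],[-s,c]])
    return np.c_[p+[x,y],np.full(5,z)]
def draw(im,ci,polys,x0,y0,f,cols=None):
    for i,P in enumerate(polys):
        q=(proj(ci,P)-[x0,y0]+.5)*f-.5
        cv2.polylines(im,[np.round(q).astype(int)],False,[(0,0,255),(0,255,0),(255,0,0),(255,255,0),(255,0,255)][i%5],1)
def models(p):
    o={}
    x,y,t=p['church'];o['church']=[rect(x,y,0,.064,.030,t),rect(x,y,.070,.030,.030,t),rect(x,y,.030,.064,.030,t),circ(x,y,.092,.002)]
    x,y,t=p['tall'];o['tall']=[rect(x,y,0,.04,.04,t),rect(x,y,.072,.04,.04,t),circ(x,y,.092,.003)]
    x,y=p['short'];o['short']=[circ(x,y,0,.021),circ(x,y,.05,.021),circ(x,y,.062,.002)]
    x,y=p['bell'];o['bell']=[circ(x,y,0,.022),circ(x,y,.034,.009),circ(x,y,.078,.008)]
    x,y=p['plate'];o['plate']=[circ(x,y,0,.028),circ(x,y,.014,.028)]
    x,y=p['round'];o['round']=[circ(x,y,0,.076),circ(x,y,.014,.076),circ(x,y,.014,.072)]
    x,y,t=p['tray'];o['tray']=[rect(x,y,0,.244,.104,t),rect(x,y,.014,.244,.104,t)]+[rect(x+np.cos(t)*d,y+np.sin(t)*d,.014,w,.092,t) for d,w in((-.072,.092),(.012,.068),(.084,.068))]
    return o
E
python3 - <<'E'
from h import *
im=cv2.imread('pics/a_top.png'); ci=camera_info('top'); hsv=cv2.cvtColor(im,cv2.COLOR_BGR2HSV)
print(hsv[204,301],hsv[200,393],hsv[262,403],hsv[272,300],hsv[266,348])
def comp(mask,pt):
    n,l,s,c=cv2.connectedComponentsWithStats(mask.astype(np.uint8)); return (l==l[pt[1],pt[0]]).astype(np.uint8)
wood=(hsv[...,1]>90)&(hsv[...,2]>100)
for nm,pt,z in [('round',(301,204),.012),('tray',(393,190),.012),('plate',(402,262),.014),('bell',(300,274),.0)]:
    m=comp(wood,pt)
    m=cv2.morphologyEx(m,cv2.MORPH_CLOSE,np.ones((5,5)))
    cs=max(cv2.findContours(m,cv2.RETR_EXTERNAL,cv2.CHAIN_APPROX_NONE)[0],key=len)[:,0]
    w=ray(ci,cs,z)
    r=cv2.minAreaRect(w[:,:2].astype(np.float32)*1000)
    print(nm,len(cs),r, cv2.minEnclosingCircle(w[:,:2].astype(np.float32)*1000))
E
```

```text
[ 18 130 206] [ 18 142 197] [ 15 153 212] [ 18 123 215] [ 33  15 198]
round 136 ((630.8651733398438, 159.58065795898438), (151.3290252685547, 150.43630981445312), 0.963289737701416) ((631.484619140625, 160.1934051513672), 76.65946197509766)
tray 213 ((657.9132080078125, -131.58184814453125), (245.58099365234375, 106.84886169433594), 12.412516593933105) ((658.2466430664062, -130.9566650390625), 132.05735778808594)
plate 50 ((455.72412109375, -157.7911376953125), (52.83316421508789, 56.200157165527344), 0.8995274305343628) ((455.44134521484375, -157.50743103027344), 28.81095314025879)
bell 38 ((419.88287353515625, 159.8523406982422), (42.01376724243164, 41.889522552490234), 64.43939971923828) ((420.45062255859375, 159.4026336669922), 22.08544921875)
```

```bash
cat > p.py <<'E'
import numpy as np
P=dict(church=(.385,.285,np.radians(40)),tall=(.385,-.283,np.radians(10)),short=(.444,.014),bell=(.422,.159),plate=(.456,-.158),round=(.631,.160),tray=(.658,-.1315,np.radians(192.4)))
E
cat > ov.py <<'E'
from h import *
from p import P
import sys
tag=sys.argv[1]
M=models(P)
B={'top':dict(church=(259,282),tall=(446,288),short=(347,267),bell=(300,271),plate=(402,262)),'scene':dict(church=(400,207),tall=(181,180),short=(289,213),bell=(347,212),plate=(222,215))}
for cam in ['top','scene']:
    im=cv2.imread(f'pics/a_{cam}.png'); ci=camera_info(cam); ts=[]
    for n,(u,v) in B[cam].items():
        x0,y0=u-22,v-26; f=6
        c=cv2.resize(im[y0:y0+48,x0:x0+44],None,fx=f,fy=f,interpolation=cv2.INTER_CUBIC)
        d=c.copy(); draw(d,ci,M[n],x0,y0,f); ts.append(np.vstack([c,d]))
    o=np.hstack(ts); o=cv2.resize(o,None,fx=.6,fy=.6,interpolation=cv2.INTER_AREA); cv2.imwrite(f'pics/ov_{cam}_{tag}.png',o)
E
python3 ov.py 1
```

```text
(no output)
```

View pics/ov_top_1.png

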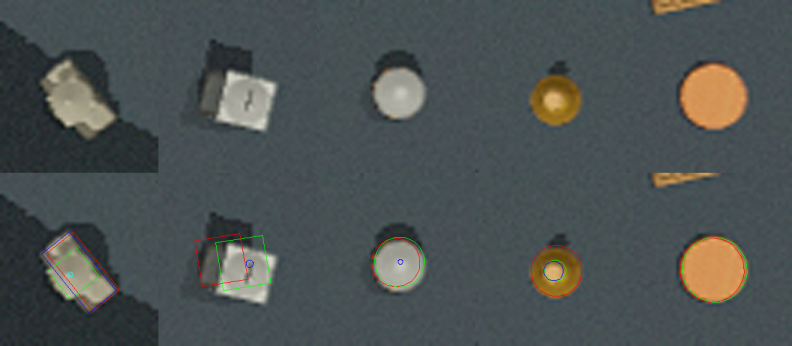

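View pics/ov_scene_1.png

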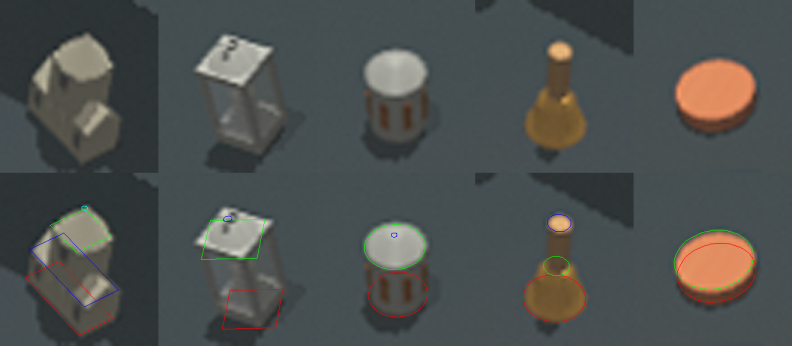

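```bash
python3 - <<'E'
from h import *
from scipy.optimize import minimize
ci=camera_info('top')
q=[(442.6,281.4),(457.05,283.9),(454.6,298.1),(440.4,295.6)]
w=ray(ci,q,.072); print(w.round(4),w.mean(0)); print([np.degrees(np.arctan2(*(w[(i+1)%4]-w[i])[[1,0]])) for i in range(4)],[np.linalg.norm(w[(i+1)%4]-w[i]) for i in range(4)])
data=[]
for cam,(u,v) in dict(top=(259,282),scene=(400,207)).items():
    im=cv2.imread(f'pics/a_{cam}.png')[v-30:v+30,u-30:u+30].astype(int)
    m=((im[...,2]-im[...,0])>8)
    n,l,s,c=cv2.connectedComponentsWithStats(m.astype(np.uint8)); k=1+np.argmax(s[1:,4]); m=(l==k); print(cam,s[k])
    m=cv2.resize(m.astype(np.float32),None,fx=4,fy=4,interpolation=cv2.INTER_LINEAR)>.5
    data.append((camera_info(cam),u-30,v-30,m))
def sil(p):
    x,y,t=p; res=[]
    ridge=np.c_[np.array([[-.032,.032]]).T*[np.cos(t),np.sin(t)]+[x,y],[.045,.045]]
    parts=[np.r_[rect(x,y,0,.064,.03,t),rect(x,y,.03,.064,.03,t),ridge],np.r_[rect(x,y,0,.03,.03,t),rect(x,y,.07,.03,.03,t)],np.r_[circ(x,y,.07,.015),[[x,y,.092]]]]
    for ci,x0,y0,m in data:
        o=np.zeros(m.shape,np.uint8)
        for Q in parts:
            q=((proj(ci,Q)-[x0,y0]+.5)*4-.5).astype(np.float32)
            cv2.fillPoly(o,[np.round(cv2.convexHull(q)*16).astype(int)],1,shift=4)
        res.append(o.astype(bool))
    return res
def cost(p): return sum(1-(a&d[3]).sum()/(a|d[3]).sum() for a,d in zip(sil(p),data))
best=min((minimize(cost,(.383,.286,t),method='Nelder-Mead',options=dict(initial_simplex=np.array([(.383,.286,t),(.39,.286,t),(.383,.293,t),(.383,.286,t+.2)]))) for t in np.radians([20,35,50])),key=lambda r:r.fun)
print(best.x,np.degrees(best.x[2]),best.fun)
E
```

```text
[[ 0.4001 -0.2696  0.072 ]
 [ 0.3933 -0.3129  0.072 ]
 [ 0.351  -0.3056  0.072 ]
 [ 0.3578 -0.263   0.072 ]] [ 0.37553567 -0.28777738  0.072     ]
[np.float64(-98.90425855458598), np.float64(170.13663819275658), np.float64(80.92411879470549), np.float64(-8.777913961989846)] [np.float64(0.04386053467667141), np.float64(0.04298722590367494), np.float64(0.043046681388994666), np.float64(0.04285236649069758)]
top [ 19  21  22  22 256]
scene [ 16  14  25  35 529]
[0.38394207 0.2873487  0.7103902 ] 40.70236018135348 0.19563603322136647
```

```bash
sed -i 's/church=(.385,.285,np.radians(40))/church=(.384,.2873,np.radians(40.7))/;s/tall=(.385,-.283,np.radians(10))/tall=(.3765,-.287,np.radians(-9.3))/' p.py; python3 ov.py 2; python3 - <<'E'
from h import *
from p import P
M=models(P); ci=camera_info('top'); im=cv2.imread('pics/a_top.png')
c=cv2.resize(im[145:250,265:425],None,fx=4.5,fy=4.5,interpolation=cv2.INTER_CUBIC)
draw(c,ci,M['round']+M['tray'],265,145,4.5); cv2.imwrite('pics/tr.png',c)
E
```

```text
(no output)
```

View pics/ov_top_2.png

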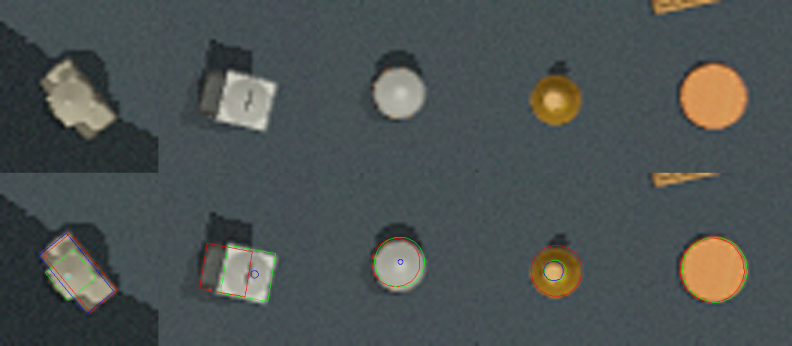

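View pics/ov_scene_2.png

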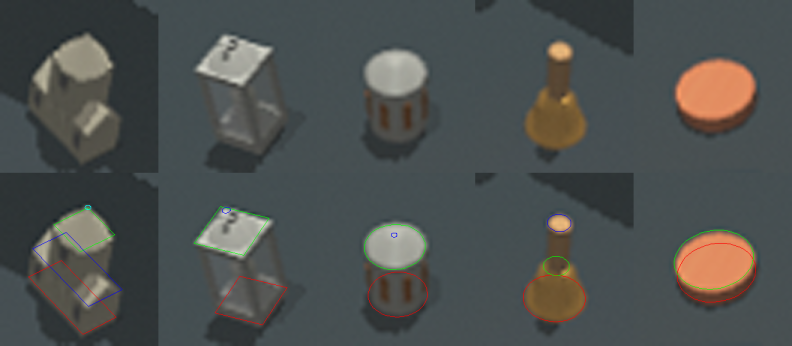

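View pics/tr.png

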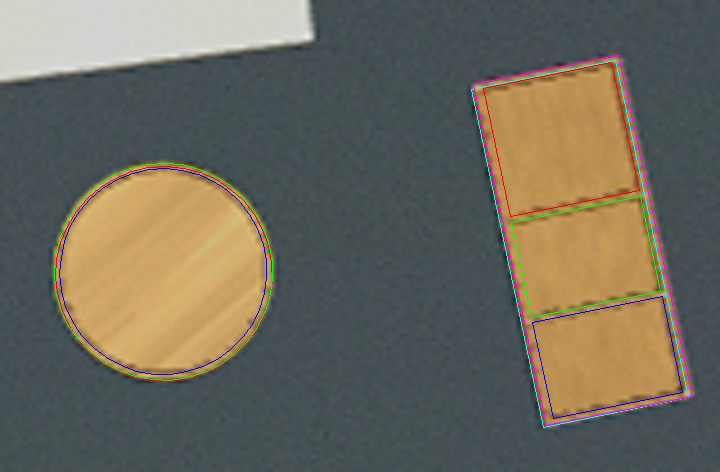

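```bash
cat >> h.py <<'E'
def state():
    o=robot.get_obs(); Rm=R.from_quat(np.roll(o['ee_rot'],-1)).as_matrix()
    return o,np.array(o['ee_pos']),Rm
def plan(wps,mx=40,mt=8,start=None):
    """wps: (x,y,z,a_deg,opening,hold) ; prints rows grouped. Yaw done with whatever shift, shift in tool axes at row start"""
    if start is None:
        o,p,Rm=state()
    else: p,Rm=start
    for (x,y,z,a,op,hold) in wps:
        tgt=np.array([x,y,z]); a=np.radians(a)
        Rt=np.c_[[0,0,-1],[np.cos(a),np.sin(a),0],[np.sin(a),-np.cos(a),0]]
        rv=R.from_matrix(Rm.T@Rt).as_rotvec(degrees=True)
        d=(tgt-p)*1000
        n=int(max(1,np.ceil(np.abs(d).max()/mx),np.ceil(np.linalg.norm(d)/(mx*1.2)),np.ceil(np.abs(rv).max()/mt)))
        out=[]
        q0=p.copy();R0=Rm.copy()
        for i in range(n):
            goal=q0+(tgt-q0)*(i+1)/n
            s=np.round(Rm.T@(goal-p),3)
            Rg=R0@R.from_rotvec(rv*(i+1)/n,degrees=True).as_matrix()
            t=np.round(R.from_matrix(Rm.T@Rg).as_rotvec(degrees=True),1)
            p=p+Rm@s; Rm=Rm@R.from_rotvec(t,degrees=True).as_matrix()
            out.append([op,(s+0.).tolist(),(t+0.).tolist()])
        out+= [[op,[0,0,0],[0,0,0]]]*hold
        print('# ->',(x,y,z),'n',len(out)); print(str(out).replace(' ','').replace('0.0,','0,').replace('0.0]','0]'))
    return p,Rm
def yaw(Rm): return np.degrees(np.arctan2(Rm[1,1],Rm[0,1]))
E
python3 - <<'E'
from h import *
o,p,Rm=state(); print(Rm.round(4),yaw(Rm))
ci=camera_info('wrist'); Rc=cv2.Rodrigues(ci['rvec'])[0]; c=-Rc.T@ci['tvec']
print('cam in tool',Rm.T@(c-p)); print('cam axes in tool (cols)',(Rm.T@Rc.T).round(3))
E
```

```text
[[-1.000e-04  4.285e-01  9.035e-01]
 [-1.000e-04  9.035e-01 -4.285e-01]
 [-1.000e+00 -1.000e-04 -0.000e+00]] 64.62797301435599
cam in tool [-0.1429702   0.00032611 -0.06850294]
cam axes in tool (cols) [[-0.001 -0.269  0.963]
 [ 1.     0.001  0.001]
 [-0.001  0.963  0.269]]
```

```bash
python3 - <<'E'
from h import *
plan([(.384,.287,.19,130.7,.085,1)])
E
```

```text
# -> (0.384, 0.287, 0.19) n 10
[[0.085,[0.005,-0.017,0.025],[-7.3,0,0]],[0.085,[0.004,-0.02,0.022],[-7.4,0,0]],[0.085,[0.005,-0.022,0.02],[-7.3,0,0]],[0.085,[0.004,-0.025,0.017],[-7.4,0,0]],[0.085,[0.005,-0.027,0.014],[-7.3,0,0]],[0.085,[0.005,-0.028,0.009],[-7.3,0,0]],[0.085,[0.004,-0.03,0.007],[-7.4,0,0]],[0.085,[0.005,-0.03,0.002],[-7.3,0,0]],[0.085,[0.004,-0.03,-0.001],[-7.4,0,0]],[0.085,[0,0,0],[0,0,0]]]
```

>>> arm_command:
  moves:
    - [0.085, [0.005, -0.017, 0.025], [-7.3, 0, 0]]
    - [0.085, [0.004, -0.02, 0.022], [-7.4, 0, 0]]
    - [0.085, [0.005, -0.022, 0.02], [-7.3, 0, 0]]
    - [0.085, [0.004, -0.025, 0.017], [-7.4, 0, 0]]
    - [0.085, [0.005, -0.027, 0.014], [-7.3, 0, 0]]
    - [0.085, [0.005, -0.028, 0.009], [-7.3, 0, 0]]
    - [0.085, [0.004, -0.03, 0.007], [-7.4, 0, 0]]
    - [0.085, [0.005, -0.03, 0.002], [-7.3, 0, 0]]
    - [0.085, [0.004, -0.03, -0.001], [-7.4, 0, 0]]
    - [0.085, [0, 0, 0], [0, 0, 0]]

```text
clock: 2.3
ee_pos: [0.3852, 0.2855, 0.1901]
ee_rot: [0.663, -0.246, 0.663, 0.246]
ft_force: [-0.6, 0.5, 1.2]
grip_width: 0.0852
```

```bash
cat > wl.py <<'E'
import sys
from h import *
from p import P
tag,name=sys.argv[1:3]
o,p,Rm=state(); ci=camera_info('wrist'); im=capture('wrist')[:,:,::-1].copy()
print(o['clock'],p.round(4),yaw(Rm).round(2),o['q'].round(3),o['grip_width'])
cv2.imwrite(f'pics/w_{tag}_raw.png',im)
draw(im,ci,models(P)[name],0,0,1); cv2.imwrite(f'pics/w_{tag}.png',im)
E
python3 wl.py church church
```

```text
2.3 [0.3852 0.2855 0.1901] 130.69 [ 0.477 -0.032  1.714 -0.     1.46  -1.804] 0.08520291221055681
```

View pics/w_church.png

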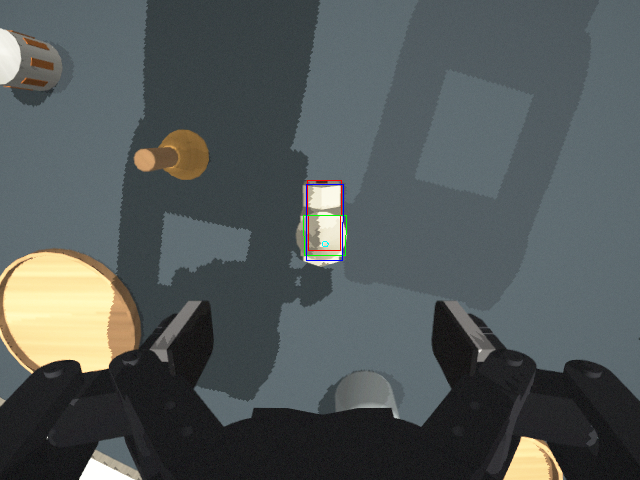

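```bash
python3 - <<'E'
import cv2,numpy as np
a=cv2.imread('pics/w_church_raw.png')[165:285,265:385]; b=cv2.imread('pics/w_church.png')[165:285,265:385]
cv2.imwrite('pics/w_church_c.png',cv2.resize(np.hstack([a,b]),None,fx=3.3,fy=3.3,interpolation=cv2.INTER_CUBIC))
E
```

```text
(no output)
```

View pics/w_church_c.png

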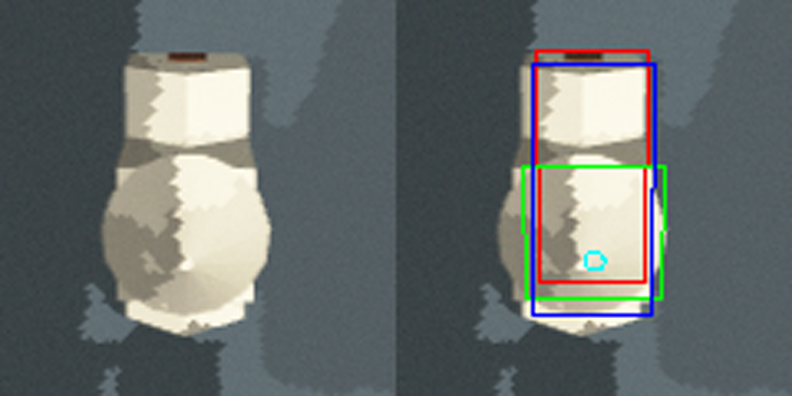

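```bash
python3 - <<'E'
from h import *
plan([(.386,.2866,.10,130.7,.085,0),(.386,.2866,.033,130.7,.085,1)],mx=36)
E
```

```text
# -> (0.386, 0.2866, 0.1) n 3
[[0.085,[0.03,0,0],[0,0,0]],[0.085,[0.03,0,0.001],[-0.1,0,0]],[0.085,[0.03,-0.001,0],[0,0,0]]]
# -> (0.386, 0.2866, 0.033) n 3
[[0.085,[0.034,0,0],[0,0,0]],[0.085,[0.033,0,0],[0,0,0]],[0.085,[0,0,0],[0,0,0]]]
```

>>> arm_command:
  moves:
    - [0.085, [0.03, 0, 0], [0, 0, 0]]
    - [0.085, [0.03, 0, 0.001], [0, 0, 0]]
    - [0.085, [0.03, 0, 0], [0, 0, 0]]
    - [0.085, [0.034, 0, 0], [0, 0, 0]]
    - [0.085, [0.033, 0, 0], [0, 0, 0]]
    - [0.085, [0, 0, 0], [0, 0, 0]]
    - [0.02, [0, 0, 0], [0, 0, 0]]
    - [0.02, [0, 0, 0], [0, 0, 0]]
    - [0.02, [0, 0, 0], [0, 0, 0]]
    - [0.02, [0, 0, 0], [0, 0, 0]]
    - [0.02, [0, 0, 0], [0, 0, 0]]
    - [0.02, [0, 0, 0], [0, 0, 0]]

```text
clock: 3.85
ee_pos: [0.386, 0.2876, 0.0346]
ee_rot: [0.664, -0.246, 0.662, 0.246]
ft_force: [-0.8, -1.9, 11.3]
grip_width: 0.0315
```

```bash
python3 - <<'E'
from h import *
plan([(.386,.287,.16,130.7,.02,0),(.7283,-.116,.16,102.4,.02,1),(.7283,-.116,.042,102.4,.02,1)],mx=40)
E
```

```text
# -> (0.386, 0.287, 0.16) n 4
[[0.02,[-0.031,0,0],[0,0,0]],[0.02,[-0.032,0,0],[0,0.1,0]],[0.02,[-0.031,0,0],[0,0,0]],[0.02,[-0.031,-0.001,0],[0,0,0]]]
# -> (0.7283, -0.116, 0.16) n 13
[[0.02,[0,-0.044,0],[2.4,0,0]],[0.02,[0,-0.044,0.001],[2.3,0,0]],[0.02,[0,-0.044,0.004],[2.4,0,0]],[0.02,[0,-0.044,0.005],[2.3,0,0]],[0.02,[0,-0.043,0.007],[2.4,0,0]],[0.02,[0,-0.043,0.008],[2.4,0,0]],[0.02,[0,-0.043,0.011],[2.3,0,0]],[0.02,[0,-0.042,0.012],[2.4,0,0]],[0.02,[0,-0.042,0.014],[2.3,0,0]],[0.02,[0,-0.041,0.016],[2.4,0,0]],[0.02,[0,-0.041,0.017],[2.4,0,0]],[0.02,[0,-0.04,0.019],[2.3,0,0]],[0.02,[0,0,0],[0,0,0]]]
# -> (0.7283, -0.116, 0.042) n 4
[[0.02,[0.039,0,0],[0,0,0]],[0.02,[0.04,0,0],[0,0,0]],[0.02,[0.039,0.001,0],[0,0,0]],[0.02,[0,0,0],[0,0,0]]]
```

>>> arm_command:
  moves:
    - [0.02, [-0.031, 0, 0], [0, 0, 0]]
    - [0.02, [-0.032, 0, 0], [0, 0, 0]]
    - [0.02, [-0.031, 0, 0], [0, 0, 0]]
    - [0.02, [-0.031, 0, 0], [0, 0, 0]]
    - [0.02, [0, -0.044, 0], [2.4, 0, 0]]
    - [0.02, [0, -0.044, 0.001], [2.3, 0, 0]]
    - [0.02, [0, -0.044, 0.004], [2.4, 0, 0]]
    - [0.02, [0, -0.044, 0.005], [2.3, 0, 0]]
    - [0.02, [0, -0.043, 0.007], [2.4, 0, 0]]
    - [0.02, [0, -0.043, 0.008], [2.4, 0, 0]]
    - [0.02, [0, -0.043, 0.011], [2.3, 0, 0]]
    - [0.02, [0, -0.042, 0.012], [2.4, 0, 0]]
    - [0.02, [0, -0.042, 0.014], [2.3, 0, 0]]
    - [0.02, [0, -0.041, 0.016], [2.4, 0, 0]]
    - [0.02, [0, -0.041, 0.017], [2.4, 0, 0]]
    - [0.02, [0, -0.04, 0.019], [2.3, 0, 0]]
    - [0.02, [0, 0, 0], [0, 0, 0]]

```text
clock: 5.98
ee_pos: [0.7281, -0.1184, 0.1573]
ee_rot: [0.703, -0.075, 0.703, 0.075]
ft_force: [-0.8, -0.2, -1.6]
grip_width: 0.0312
```

```bash
python3 - <<'E'
from h import *
cv2.imwrite('pics/s3.png',capture('scene')[:,:,::-1]); 
o,p,Rm=state(); print(p,yaw(Rm),o['grip_width'],o['ft_force'])
plan([(.7283,-.116,.06,102.4,.02,0),(.7283,-.116,.039,102.4,.02,1)],mx=35)
E
```

```text
[ 0.72746719 -0.1169079   0.1575569 ] 102.3387902826196 0.03127531316855813 [-0.2854121   0.74736308 -1.97204653]
# -> (0.7283, -0.116, 0.06) n 3
[[0.02,[0.033,0,0],[0,0,0]],[0.02,[0.032,0,0.001],[0,0,0]],[0.02,[0.033,0.001,0],[-0.1,-0.1,0]]]
# -> (0.7283, -0.116, 0.039) n 2
[[0.02,[0.021,0,0],[0,0,0]],[0.02,[0,0,0],[0,0,0]]]
```

View pics/s3.png

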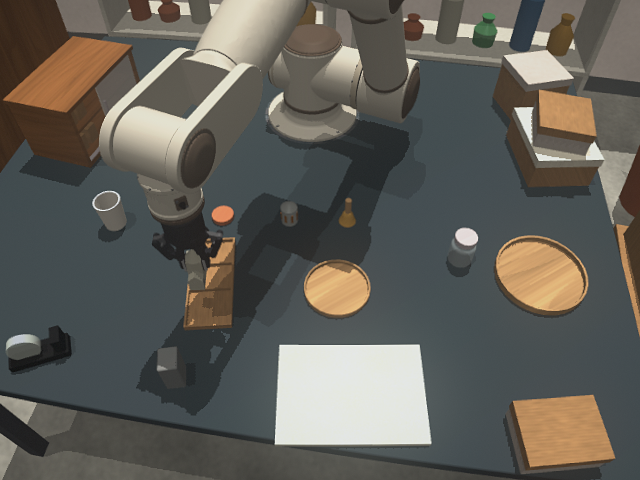

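>>> arm_command:
  moves:
    - [0.02, [0.033, 0, 0], [0, 0, 0]]
    - [0.02, [0.033, 0, 0], [0, 0, 0]]
    - [0.02, [0.032, 0, 0], [0, 0, 0]]
    - [0.02, [0.015, 0, 0], [0, 0, 0]]
    - [0.02, [0.005, 0, 0], [0, 0, 0]]
    - [0.02, [0, 0, 0], [0, 0, 0]]
    - [0.02, [0, 0, 0], [0, 0, 0]]

```text
clock: 6.9
ee_pos: [0.7278, -0.1159, 0.0417]
ee_rot: [0.704, -0.077, 0.702, 0.076]
ft_force: [0.3, 0.2, -1.0]
grip_width: 0.031
```

>>> arm_command:
  moves:
    - [0.02, [0.002, 0, 0], [0, 0, 0]]
    - [0.02, [0.001, 0, 0], [0, 0, 0]]
    - [0.02, [0, 0, 0], [0, 0, 0]]

```text
clock: 7.28
ee_pos: [0.7279, -0.116, 0.0387]
ee_rot: [0.704, -0.077, 0.702, 0.076]
ft_force: [-1.1, -0.1, 6.6]
grip_width: 0.0313
```

```bash
python3 - <<'E'
from h import *
plan([(.728,-.116,.16,102.4,.075,0),(.422,.159,.16,102.4,.075,1)],mx=42)
E
```

```text
# -> (0.728, -0.116, 0.16) n 3
[[0.075,[-0.04,0,0],[0,0,0]],[0.075,[-0.041,0,0],[0,0.1,0]],[0.075,[-0.04,0,0],[0,0,0.1]]]
# -> (0.422, 0.159, 0.16) n 10
[[0.075,[0,0.037,-0.027],[0,0,0]],[0.075,[0,0.037,-0.026],[0,0,0]],[0.075,[0,0.037,-0.027],[0,0,0]],[0.075,[0,0.038,-0.026],[0,0,0]],[0.075,[0,0.037,-0.027],[0,0,0]],[0.075,[0,0.037,-0.027],[0,0,0]],[0.075,[0,0.037,-0.026],[0,0,0]],[0.075,[0,0.037,-0.027],[0,0,0]],[0.075,[0,0.037,-0.026],[0,0,0]],[0.075,[0,0,0],[0,0,0]]]
```

>>> arm_command:
  moves:
    - [0.075, [0, 0, 0], [0, 0, 0]]
    - [0.075, [0, 0, 0], [0, 0, 0]]
    - [0.075, [0, 0, 0], [0, 0, 0]]
    - [0.075, [-0.02, 0, 0], [0, 0, 0]]
    - [0.075, [-0.041, 0, 0], [0, 0, 0]]
    - [0.075, [-0.06, 0, 0], [0, 0, 0]]
    - [0.075, [0, 0.037, -0.027], [0, 0, 0]]
    - [0.075, [0, 0.037, -0.026], [0, 0, 0]]
    - [0.075, [0, 0.037, -0.027], [0, 0, 0]]
    - [0.075, [0, 0.038, -0.026], [0, 0, 0]]
    - [0.075, [0, 0.037, -0.027], [0, 0, 0]]
    - [0.075, [0, 0.037, -0.027], [0, 0, 0]]
    - [0.075, [0, 0.037, -0.026], [0, 0, 0]]
    - [0.075, [0, 0.037, -0.027], [0, 0, 0]]
    - [0.075, [0, 0.037, -0.026], [0, 0, 0]]
    - [0.075, [0, 0, 0], [0, 0, 0]]
    - [0.075, [0, 0, 0], [0, 0, 0]]

```text
clock: 9.4
ee_pos: [0.4225, 0.1589, 0.1594]
ee_rot: [0.704, -0.077, 0.702, 0.077]
ft_force: [-0.1, -1.0, 0.2]
grip_width: 0.0752
```

```bash
python3 wl.py bell bell; python3 - <<'E'
from h import *
im=capture('top')[:,:,::-1]; cv2.imwrite('pics/t4.png',cv2.resize(im[140:260,250:450],None,fx=4,fy=4,interpolation=cv2.INTER_CUBIC))
E
```

```text
9.4 [0.4225 0.1589 0.1594] 102.46 [ 0.189 -0.075  1.818 -0.     1.397 -1.599] 0.07520770198081506
```

View pics/w_bell.png

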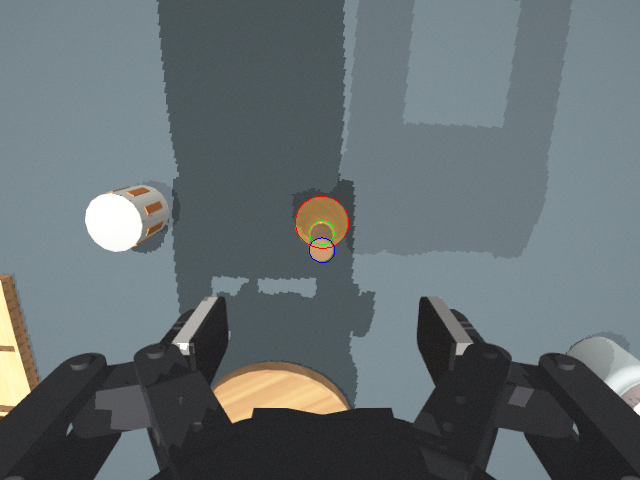

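View pics/t4.png

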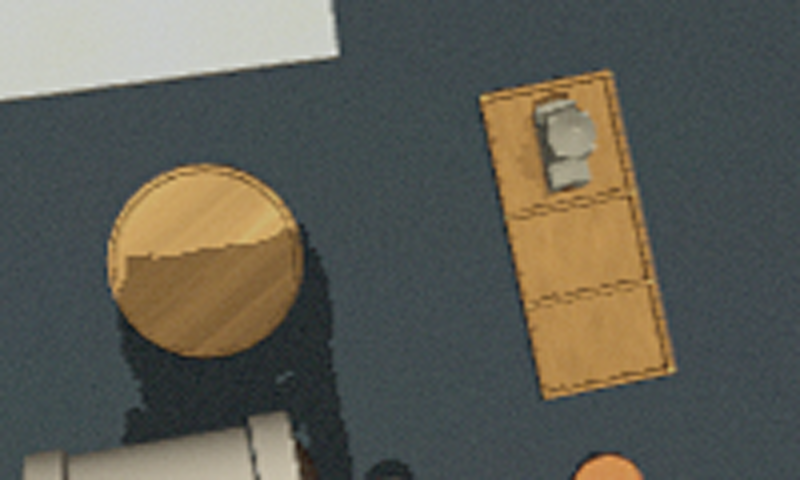

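>>> arm_command:
  moves:
    - [0.075, [0.035, 0, 0], [0, 0, 0]]
    - [0.075, [0.04, 0, 0], [0, 0, 0]]
    - [0.06, [0.032, 0, 0], [0, 0, 0]]
    - [0.05, [0.014, 0, 0], [0, 0, 0]]
    - [0.05, [0, 0, 0], [0, 0, 0]]
    - [0.005, [0, 0, 0], [0, 0, 0]]
    - [0.005, [0, 0, 0], [0, 0, 0]]
    - [0.005, [0, 0, 0], [0, 0, 0]]
    - [0.005, [0, 0, 0], [0, 0, 0]]
    - [0.005, [0, 0, 0], [0, 0, 0]]

```text
clock: 10.75
ee_pos: [0.4227, 0.159, 0.0382]
ee_rot: [0.704, -0.077, 0.702, 0.077]
ft_force: [1.0, 0.1, 7.1]
grip_width: 0.015
```

```bash
python3 - <<'E'
from h import *
plan([(.4227,.159,.16,102.4,.005,0),(.6463,-.1341,.16,102.4,.005,2)],mx=42)
E
```

```text
# -> (0.4227, 0.159, 0.16) n 3
[[0.005,[-0.041,0,0],[0,0,0]],[0.005,[-0.04,0,0],[0,0.1,0]],[0.005,[-0.041,0,0],[0,0,0]]]
# -> (0.6463, -0.1341, 0.16) n 10
[[0.005,[0,-0.042,0.019],[0,0,0]],[0.005,[0,-0.042,0.02],[0,0,0]],[0.005,[0,-0.041,0.019],[0,0,0]],[0.005,[0,-0.042,0.02],[0,0,0]],[0.005,[0,-0.042,0.019],[0,0,0]],[0.005,[0,-0.042,0.02],[0,0,0]],[0.005,[0,-0.042,0.019],[0,0,0]],[0.005,[0,-0.041,0.019],[0,0,0]],[0.005,[0,0,0],[0,0,0]],[0.005,[0,0,0],[0,0,0]]]
```

>>> arm_command:
  moves:
    - [0.005, [-0.03, 0, 0], [0, 0, 0]]
    - [0.005, [-0.045, 0, 0], [0, 0, 0]]
    - [0.005, [-0.047, 0, 0], [0, 0, 0]]
    - [0.005, [0, -0.042, 0.019], [0, 0, 0]]
    - [0.005, [0, -0.042, 0.02], [0, 0, 0]]
    - [0.005, [0, -0.041, 0.019], [0, 0, 0]]
    - [0.005, [0, -0.042, 0.02], [0, 0, 0]]
    - [0.005, [0, -0.042, 0.019], [0, 0, 0]]
    - [0.005, [0, -0.042, 0.02], [0, 0, 0]]
    - [0.005, [0, -0.042, 0.019], [0, 0, 0]]
    - [0.005, [0, -0.041, 0.019], [0, 0, 0]]
    - [0.005, [0, 0, 0], [0, 0, 0]]
    - [0.005, [0, 0, 0], [0, 0, 0]]
    - [0.005, [0.035, 0, 0], [0, 0, 0]]
    - [0.005, [0.04, 0, 0], [0, 0, 0]]
    - [0.005, [0.025, 0, 0], [0, 0, 0]]
    - [0.005, [0.014, 0, 0], [0, 0, 0]]
    - [0.005, [0, 0, 0], [0, 0, 0]]
    - [0.005, [0, 0, 0], [0, 0, 0]]

```text
clock: 13.12
ee_pos: [0.6458, -0.1338, 0.0467]
ee_rot: [0.703, -0.077, 0.702, 0.076]
ft_force: [-0.6, -0.1, -1.2]
grip_width: 0.0148
```

>>> arm_command:
  moves:
    - [0.005, [0.003, 0, 0], [0, 0, 0]]
    - [0.005, [0.002, 0, 0], [0, 0, 0]]
    - [0.005, [0, 0, 0], [0, 0, 0]]

```text
clock: 13.5
ee_pos: [0.6458, -0.1342, 0.0422]
ee_rot: [0.704, -0.077, 0.702, 0.076]
ft_force: [-6.8, 1.1, 16.4]
grip_width: 0.0148
```

```bash
python3 - <<'E'
from h import *
plan([(.646,-.134,.15,102.4,.06,0),(.444,.014,.15,102.4,.075,2)],mx=42)
E
```

```text
# -> (0.646, -0.134, 0.15) n 3
[[0.06,[-0.036,0,0],[0,0,0]],[0.06,[-0.036,0,0],[0,0.1,0]],[0.06,[-0.036,0,0],[0,0,0.1]]]
# -> (0.444, 0.014, 0.15) n 7
[[0.075,[0,0.038,-0.033],[0,0,0]],[0.075,[0,0.037,-0.033],[0,0,0]],[0.075,[0,0.038,-0.033],[0,0,0]],[0.075,[0,0.037,-0.033],[0,0,0]],[0.075,[0,0.038,-0.033],[0,0,0]],[0.075,[0,0,0],[0,0,0]],[0.075,[0,0,0],[0,0,0]]]
```

>>> arm_command:
  moves:
    - [0.06, [-0.001, 0, 0], [0, 0, 0]]
    - [0.06, [0, 0, 0], [0, 0, 0]]
    - [0.06, [0, 0, 0], [0, 0, 0]]
    - [0.06, [-0.03, 0, 0], [0, 0, 0]]
    - [0.06, [-0.04, 0, 0], [0, 0, 0]]
    - [0.075, [-0.038, 0, 0], [0, 0, 0]]
    - [0.075, [0, 0.038, -0.033], [0, 0, 0]]
    - [0.075, [0, 0.037, -0.033], [0, 0, 0]]
    - [0.075, [0, 0.038, -0.033], [0, 0, 0]]
    - [0.075, [0, 0.037, -0.033], [0, 0, 0]]
    - [0.075, [0, 0.038, -0.033], [0, 0, 0]]
    - [0.075, [0, 0, 0], [0, 0, 0]]
    - [0.075, [0, 0, 0], [0, 0, 0]]

```text
clock: 15.12
ee_pos: [0.4441, 0.014, 0.1496]
ee_rot: [0.703, -0.077, 0.703, 0.076]
ft_force: [-0.1, 0.3, -0.1]
grip_width: 0.0749
```

```bash
python3 wl.py short short; python3 - <<'E'
from h import *
im=capture('top')[:,:,::-1]; cv2.imwrite('pics/t5.png',cv2.resize(im[140:260,250:450],None,fx=4,fy=4,interpolation=cv2.INTER_CUBIC))
E
```

```text
15.125 [0.4441 0.014  0.1496] 102.44 [-0.142 -0.083  1.845 -0.     1.378 -1.93 ] 0.07494740597452179
```

View pics/w_short.png

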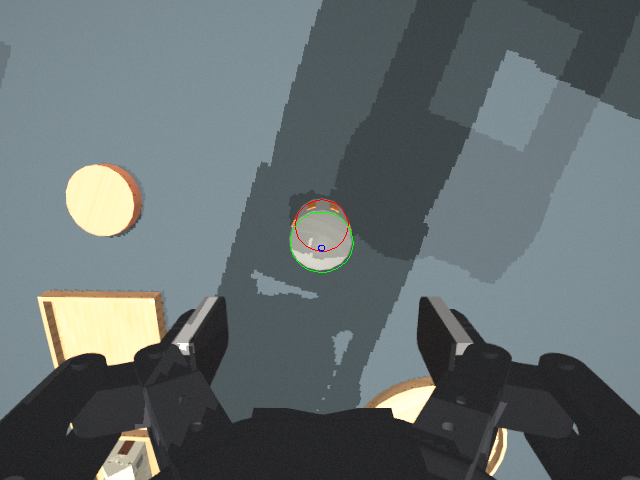

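View pics/t5.png

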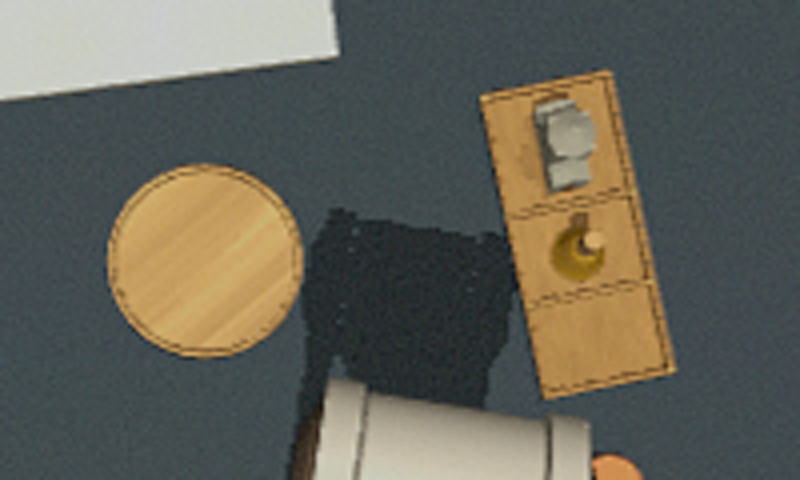

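```bash
python3 - <<'E'
from h import *
im=capture('top')[:,:,::-1].copy(); ci=camera_info('top')
im2=capture('scene')[:,:,::-1].copy(); ci2=camera_info('scene')
x,y=.646,-.134
ms=[circ(x,y,.004,.022),circ(x,y,.038,.009),circ(x,y,.082,.008)]
out=[]
for i,c,(u,v) in((im,ci,(370,180)),(im2,ci2,(185,235))):
    a=cv2.resize(i[v:v+60,u:u+60],None,fx=6,fy=6,interpolation=cv2.INTER_CUBIC); b=a.copy(); draw(b,c,ms,u,v,6); out.append(np.vstack([a,b]))
cv2.imwrite('pics/bellchk.png',cv2.resize(np.hstack(out),None,fx=.8,fy=.8))
E
```

```text
(no output)
```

View pics/bellchk.png

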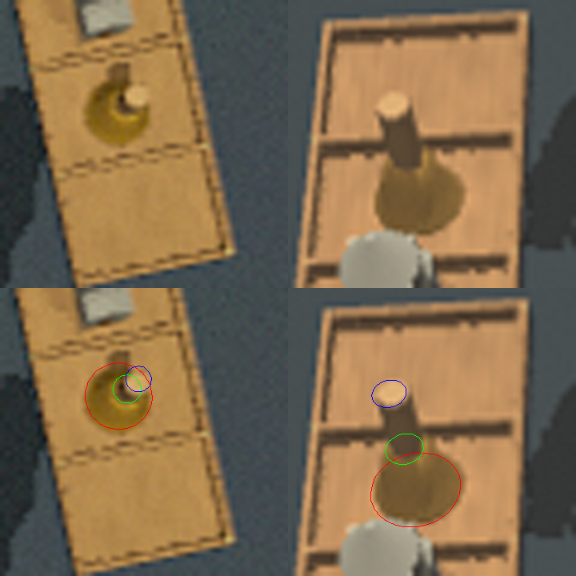

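>>> arm_command:
  moves:
    - [0.08, [0.035, 0, 0], [0, 0, 0]]
    - [0.08, [0.04, 0, 0], [0, 0, 0]]
    - [0.08, [0.04, 0, 0], [0, 0, 0]]
    - [0.08, [0.019, 0, 0], [0, 0, 0]]
    - [0.08, [0, 0, 0], [0, 0, 0]]
    - [0.03, [0, 0, 0], [0, 0, 0]]
    - [0.03, [0, 0, 0], [0, 0, 0]]
    - [0.03, [0, 0, 0], [0, 0, 0]]
    - [0.03, [0, 0, 0], [0, 0, 0]]
    - [0.03, [0, 0, 0], [0, 0, 0]]

```text
clock: 16.58
ee_pos: [0.4443, 0.0141, 0.0165]
ee_rot: [0.704, -0.077, 0.702, 0.076]
ft_force: [-1.6, -0.8, 9.5]
grip_width: 0.0408
```

```bash
python3 - <<'E'
from h import *
o,p,Rm=state()
plan([(p[0],p[1],.15,102.4,.03,0),(.576,-.1495,.15,102.4,.03,2)],mx=42)
E
```

```text
# -> (np.float64(0.44433094565414694), np.float64(0.01409738448631565), 0.15) n 4
[[0.03,[-0.033,0,0],[0,0,0]],[0.03,[-0.034,0,0],[0,0,0]],[0.03,[-0.033,0,0],[0,0.1,0]],[0.03,[-0.034,0,0],[0,0,0]]]
# -> (0.576, -0.1495, 0.15) n 7
[[0.03,[0,-0.038,0.019],[0,0,0]],[0.03,[0,-0.037,0.018],[0,0,0]],[0.03,[0,-0.038,0.019],[0,0,0]],[0.03,[0,-0.038,0.019],[0,0,0]],[0.03,[0.001,-0.037,0.019],[0,0,0]],[0.03,[0,0,0],[0,0,0]],[0.03,[0,0,0],[0,0,0]]]
```

>>> arm_command:
  moves:
    - [0.03, [-0.03, 0, 0], [0, 0, 0]]
    - [0.03, [-0.035, 0, 0], [0, 0, 0]]
    - [0.03, [-0.035, 0, 0], [0, 0, 0]]
    - [0.03, [-0.034, 0, 0], [0, 0, 0]]
    - [0.03, [0, -0.038, 0.019], [0, 0, 0]]
    - [0.03, [0, -0.037, 0.018], [0, 0, 0]]
    - [0.03, [0, -0.038, 0.019], [0, 0, 0]]
    - [0.03, [0, -0.038, 0.019], [0, 0, 0]]
    - [0.03, [0, -0.037, 0.019], [0, 0, 0]]
    - [0.03, [0, 0, 0], [0, 0, 0]]
    - [0.03, [0, 0, 0], [0, 0, 0]]
    - [0.03, [0.035, 0, 0], [0, 0, 0]]
    - [0.03, [0.04, 0, 0], [0, 0, 0]]
    - [0.03, [0.035, 0, 0], [0, 0, 0]]
    - [0.03, [0.015, 0, 0], [0, 0, 0]]
    - [0.03, [0, 0, 0], [0, 0, 0]]
    - [0.03, [0, 0, 0], [0, 0, 0]]

```text
clock: 18.7
ee_pos: [0.5767, -0.1493, 0.026]
ee_rot: [0.704, -0.077, 0.702, 0.076]
ft_force: [0.4, -0.3, -0.1]
grip_width: 0.041
```

>>> arm_command:
  moves:
    - [0.03, [0.004, 0, 0], [0, 0, 0]]
    - [0.03, [0.0015, 0, 0], [0, 0, 0]]
    - [0.03, [0, 0, 0], [0, 0, 0]]

```text
clock: 19.08
ee_pos: [0.5765, -0.1493, 0.0205]
ee_rot: [0.703, -0.077, 0.702, 0.076]
ft_force: [-4.9, 2.6, 18.0]
grip_width: 0.0407
```

```bash
python3 - <<'E'
from h import *
o,p,Rm=state()
plan([(p[0],p[1],.14,102.4,.08,0),(.456,-.158,.14,102.4,.085,2)],mx=42)
E
```

```text
# -> (np.float64(0.5764594943921806), np.float64(-0.14932911545868696), 0.14) n 3
[[0.08,[-0.04,0,0],[0,0,0]],[0.08,[-0.04,0,0],[0,0.1,0]],[0.08,[-0.04,0,0],[0,0,0.1]]]
# -> (0.456, -0.158, 0.14) n 5
[[0.085,[0,0.006,-0.04],[0,0,0]],[0.085,[0,0.006,-0.04],[0,0,0]],[0.085,[0.001,0.005,-0.039],[0,0,0]],[0.085,[0,0,0],[0,0,0]],[0.085,[0,0,0],[0,0,0]]]
```

>>> arm_command:
  moves:
    - [0.075, [-0.001, 0, 0], [0, 0, 0]]
    - [0.075, [0, 0, 0], [0, 0, 0]]
    - [0.075, [0, 0, 0], [0, 0, 0]]
    - [0.075, [-0.03, 0, 0], [0, 0, 0]]
    - [0.08, [-0.045, 0, 0], [0, 0, 0]]
    - [0.08, [-0.045, 0, 0], [0, 0, 0]]
    - [0.085, [0, 0.006, -0.04], [0, 0, 0]]
    - [0.085, [0, 0.006, -0.04], [0, 0, 0]]
    - [0.085, [0, 0.005, -0.039], [0, 0, 0]]
    - [0.085, [0, 0, 0], [0, 0, 0]]
    - [0.085, [0, 0, 0], [0, 0, 0]]

```text
clock: 20.45
ee_pos: [0.4565, -0.1583, 0.1401]
ee_rot: [0.703, -0.077, 0.703, 0.076]
ft_force: [1.1, 0.3, 0.1]
grip_width: 0.0853
```

```bash
python3 wl.py plate plate
```

```text
20.45 [ 0.4565 -0.1583  0.1401] 102.41 [-0.493  0.008  1.778  0.     1.355 -2.281] 0.08531667996730442
```

View pics/w_plate.png

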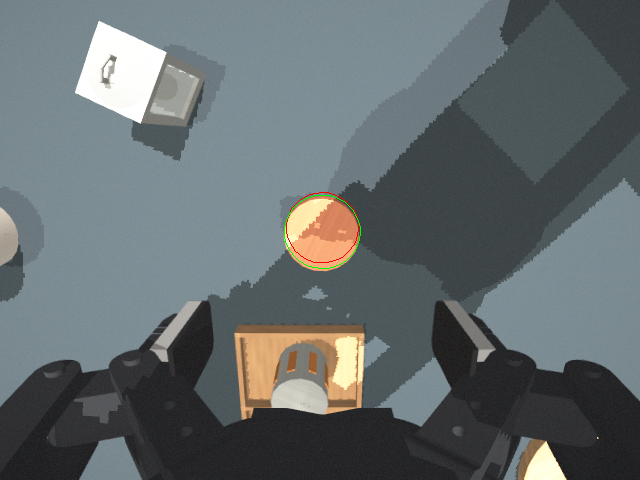

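>>> arm_command:
  moves:
    - [0.085, [0.035, 0, 0.0005], [0, 0, 0]]
    - [0.085, [0.042, 0, 0], [0, 0, 0]]
    - [0.085, [0.042, 0, 0], [0, 0, 0]]
    - [0.085, [0.018, 0, 0], [0, 0, 0]]
    - [0.085, [0.004, 0, 0], [0, 0, 0]]
    - [0.085, [0, 0, 0], [0, 0, 0]]
    - [0.045, [0, 0, 0], [0, 0, 0]]
    - [0.045, [0, 0, 0], [0, 0, 0]]
    - [0.045, [0, 0, 0], [0, 0, 0]]
    - [0.045, [0, 0, 0], [0, 0, 0]]
    - [0.045, [0, 0, 0], [0, 0, 0]]

```text
clock: 21.88
ee_pos: [0.457, -0.1583, 0.0001]
ee_rot: [0.703, -0.077, 0.703, 0.076]
ft_force: [-4.9, 3.5, 13.5]
grip_width: 0.0527
```

```bash
python3 wl.py plate2 plate;python3 - <<'E'
from h import *
o,p,Rm=state()
plan([(p[0],p[1],.12,102.4,.045,0),(.631,.160,.12,102.4,.045,2)],mx=42)
E
```

```text
21.875 [ 4.570e-01 -1.583e-01  1.000e-04] 102.43 [-0.493  0.165  1.925 -0.     1.05  -2.281] 0.052650101112417275
# -> (np.float64(0.45701180770203914), np.float64(-0.15825852432347134), 0.12) n 3
[[0.045,[-0.04,0,0],[0,0,0]],[0.045,[-0.04,0,0],[0,0,0]],[0.045,[-0.04,0,0],[0,0.1,0.1]]]
# -> (0.631, 0.16, 0.12) n 10
[[0.045,[0,0.034,0.03],[0,0,0]],[0.045,[0,0.034,0.03],[0,0,0]],[0.045,[0,0.034,0.029],[0,0,0]],[0.045,[0,0.035,0.03],[0,0,0]],[0.045,[0,0.034,0.03],[0,0,0]],[0.045,[0,0.034,0.03],[0,0,0]],[0.045,[0,0.034,0.03],[0,0,0]],[0.045,[0,0.034,0.03],[0,0,0]],[0.045,[0,0,0],[0,0,0]],[0.045,[0,0,0],[0,0,0]]]
```

View pics/w_plate2_raw.png

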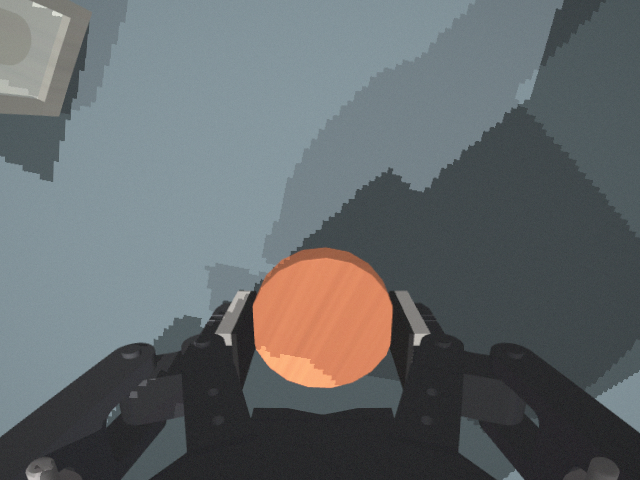

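>>> arm_command:
  moves:
    - [0.045, [-0.01, 0, 0], [0, 0, 0]]
    - [0.045, [-0.02, 0, 0], [0, 0, 0]]
    - [0.045, [-0.03, 0, 0], [0, 0, 0]]
    - [0.045, [-0.03, 0, 0], [0, 0, 0]]
    - [0.045, [-0.03, 0, 0], [0, 0, 0]]
    - [0.045, [0, 0, 0], [0, 0, 0]]

```text
clock: 22.68
ee_pos: [0.4575, -0.1585, 0.1214]
ee_rot: [0.704, -0.077, 0.702, 0.076]
ft_force: [-0.2, -0.1, -2.3]
grip_width: 0.0521
```

```bash
python3 wl.py plate3 plate;python3 - <<'E'
from h import *
im=capture('scene')[:,:,::-1]; cv2.imwrite('pics/s6.png',cv2.resize(im[140:300,130:330],None,fx=4,fy=4,interpolation=cv2.INTER_CUBIC))
E
```

```text
22.675 [ 0.4575 -0.1585  0.1214] 102.43 [-0.493  0.023  1.802 -0.     1.312 -2.281] 0.05209753794815405
```

View pics/w_plate3_raw.png

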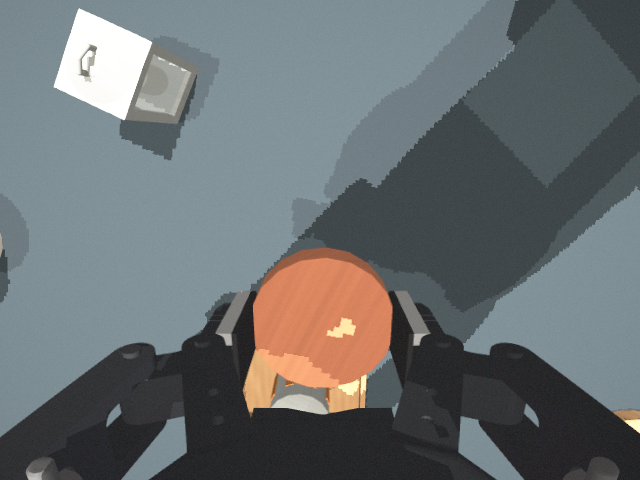

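View pics/s6.png

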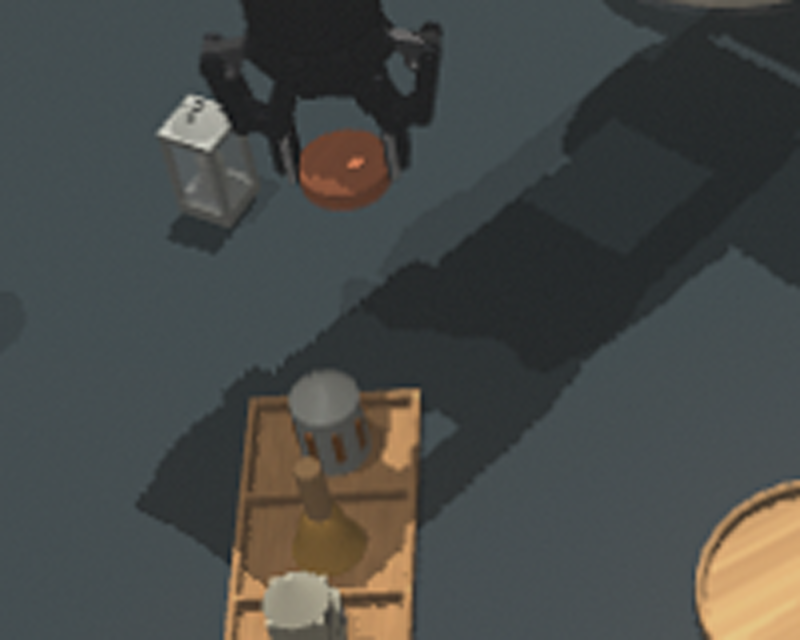

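```bash
python3 - <<'E'
from h import *
plan([(.633,.160,.12,102.4,.045,2)],mx=42)
E
```

```text
# -> (0.633, 0.16, 0.12) n 10
[[0.045,[0,0.034,0.03],[0,0,0]],[0.045,[0,0.034,0.03],[0,0,0]],[0.045,[0,0.034,0.03],[0,0,0]],[0.045,[-0.001,0.034,0.03],[0,0,0]],[0.045,[0,0.034,0.031],[0,0,0]],[0.045,[0,0.034,0.03],[0,0,0]],[0.045,[0,0.034,0.03],[0,0,0]],[0.045,[0,0.035,0.03],[0,0,0]],[0.045,[0,0,0],[0,0,0]],[0.045,[0,0,0],[0,0,0]]]
```

>>> arm_command:
  moves:
    - [0.045, [0, 0.034, 0.03], [0, 0, 0]]
    - [0.045, [0, 0.034, 0.03], [0, 0, 0]]
    - [0.045, [0, 0.034, 0.03], [0, 0, 0]]
    - [0.045, [0, 0.034, 0.03], [0, 0, 0]]
    - [0.045, [0, 0.034, 0.031], [0, 0, 0]]
    - [0.045, [0, 0.034, 0.03], [0, 0, 0]]
    - [0.045, [0, 0.034, 0.03], [0, 0, 0]]
    - [0.045, [0, 0.035, 0.03], [0, 0, 0]]
    - [0.045, [0, 0, 0], [0, 0, 0]]
    - [0.045, [0, 0, 0], [0, 0, 0]]
    - [0.045, [0.035, 0, 0], [0, 0, 0]]
    - [0.045, [0.04, 0, 0], [0, 0, 0]]
    - [0.045, [0.025, 0, 0], [0, 0, 0]]
    - [0.045, [0.01, 0, 0], [0, 0, 0]]
    - [0.045, [0, 0, 0], [0, 0, 0]]
    - [0.045, [0, 0, 0], [0, 0, 0]]

```text
clock: 24.78
ee_pos: [0.6337, 0.1603, 0.0101]
ee_rot: [0.704, -0.076, 0.702, 0.076]
ft_force: [-1.4, -0.1, -1.8]
grip_width: 0.0525
```

>>> arm_command:
  moves:
    - [0.045, [0.004, 0, 0], [0, 0, 0]]
    - [0.045, [0.002, 0, 0], [0, 0, 0]]
    - [0.045, [0, 0, 0], [0, 0, 0]]

```text
clock: 25.15
ee_pos: [0.6334, 0.1604, 0.0041]
ee_rot: [0.703, -0.077, 0.703, 0.077]
ft_force: [-5.9, -0.9, 13.1]
grip_width: 0.0527
```

```bash
python3 - <<'E'
from h import *
o,p,Rm=state()
plan([(p[0],p[1],.16,102.4,.085,0),(.3765,-.287,.16,80.7,.085,2)],mx=42)
E
```

```text
# -> (np.float64(0.6334372179668217), np.float64(0.16044265490418516), 0.16) n 4
[[0.085,[-0.039,0,0],[0,0,0]],[0.085,[-0.039,0,0],[0,0,0]],[0.085,[-0.039,0,0],[0,0,0]],[0.085,[-0.039,0,0],[0,0.1,0]]]
# -> (0.3765, -0.287, 0.16) n 13
[[0.085,[0,-0.035,-0.032],[2.0,0,0]],[0.085,[0,-0.035,-0.03],[2.0,0,0]],[0.085,[0,-0.037,-0.029],[1.9,0,0]],[0.085,[0,-0.038,-0.028],[2.0,0,0]],[0.085,[0,-0.039,-0.026],[2.0,0,0]],[0.085,[0,-0.039,-0.025],[2.0,0,0]],[0.085,[0,-0.041,-0.024],[1.9,0,0]],[0.085,[0,-0.041,-0.022],[2.0,0,0]],[0.085,[0,-0.042,-0.021],[2.0,0,0]],[0.085,[0,-0.043,-0.02],[2.0,0,0]],[0.085,[0.001,-0.043,-0.018],[1.9,0,0]],[0.085,[0,0,0],[0,0,0]],[0.085,[0,0,0],[0,0,0]]]
```

>>> arm_command:
  moves:
    - [0.08, [0, 0, 0], [0, 0, 0]]
    - [0.08, [0, 0, 0], [0, 0, 0]]
    - [0.08, [0, 0, 0], [0, 0, 0]]
    - [0.08, [-0.03, 0, 0], [0, 0, 0]]
    - [0.08, [-0.04, 0, 0], [0, 0, 0]]
    - [0.085, [-0.045, 0, 0], [0, 0, 0]]
    - [0.085, [-0.041, 0, 0], [0, 0, 0]]
    - [0.085, [0, -0.035, -0.032], [2, 0, 0]]
    - [0.085, [0, -0.035, -0.03], [2, 0, 0]]
    - [0.085, [0, -0.037, -0.029], [1.9, 0, 0]]
    - [0.085, [0, -0.038, -0.028], [2, 0, 0]]
    - [0.085, [0, -0.039, -0.026], [2, 0, 0]]
    - [0.085, [0, -0.039, -0.025], [2, 0, 0]]
    - [0.085, [0, -0.041, -0.024], [1.9, 0, 0]]
    - [0.085, [0, -0.041, -0.022], [2, 0, 0]]
    - [0.085, [0, -0.042, -0.021], [2, 0, 0]]
    - [0.085, [0, -0.043, -0.02], [2, 0, 0]]
    - [0.085, [0, -0.043, -0.018], [1.9, 0, 0]]
    - [0.085, [0, 0, 0], [0, 0, 0]]
    - [0.085, [0, 0, 0], [0, 0, 0]]

```text
clock: 27.65
ee_pos: [0.3761, -0.2867, 0.1588]
ee_rot: [0.705, 0.057, 0.705, -0.057]
ft_force: [-0.4, 0.0, 0.0]
grip_width: 0.0852
```

```bash
python3 wl.py tall tall; python3 - <<'E'
from h import *
im=capture('top')[:,:,::-1].copy(); cv2.imwrite('pics/t7_raw.png',im); ci=camera_info('top')
hsv=cv2.cvtColor(im,cv2.COLOR_BGR2HSV); print(hsv[204,301])
c=cv2.resize(im[140:260,250:450],None,fx=4,fy=4,interpolation=cv2.INTER_CUBIC)
draw(c,ci,[circ(.631,.16,.018,.028)],250,140,4)
cv2.imwrite('pics/t7.png',c)
E
```

```text
27.65 [ 0.3761 -0.2867  0.1588] 80.71 [-0.815 -0.027  1.773  0.     1.395 -2.223] 0.08519805555451773
[ 14 152 208]
```

View pics/w_tall.png

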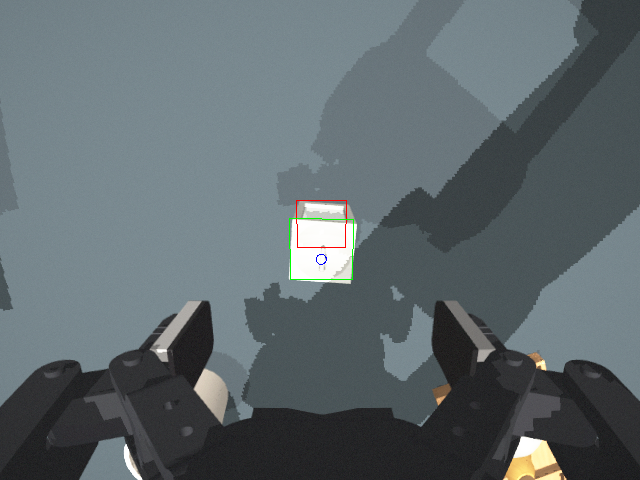

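View pics/t7.png

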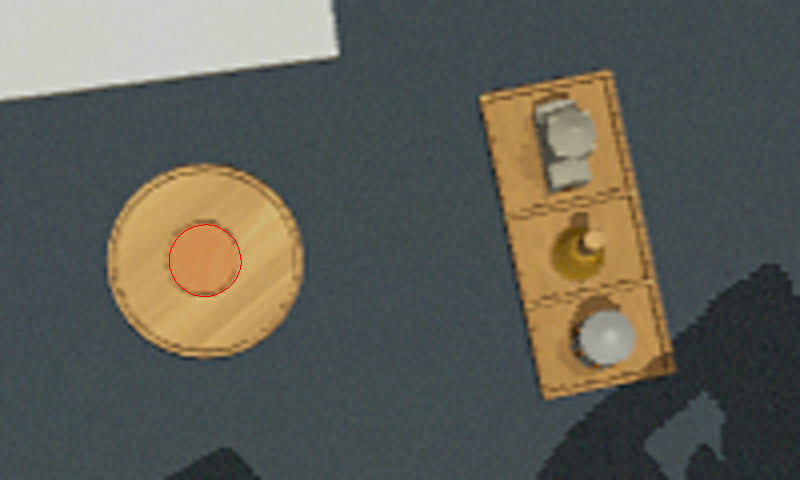

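```bash
python3 - <<'E'
from h import *
im=cv2.imread('pics/w_tall_raw.png'); cv2.imwrite('pics/w_tall_c.png',cv2.resize(im[190:300,260:380],None,fx=5,fy=5,interpolation=cv2.INTER_CUBIC))
ci=camera_info('wrist')
w=ray(ci,[(291,219),(357,223),(351,283),(289,278)],.072); print(w.round(4),w.mean(0)); 
print([np.degrees(np.arctan2(*(w[(i+1)%4]-w[i])[[1,0]])) for i in range(4)],[np.linalg.norm(w[(i+1)%4]-w[i]) for i in range(4)])
E
```

```text
[[ 0.3545 -0.3018  0.072 ]
 [ 0.3636 -0.2615  0.072 ]
 [ 0.4028 -0.2707  0.072 ]
 [ 0.393  -0.3102  0.072 ]] [ 0.37847864 -0.28602966  0.072     ]
[np.float64(77.31220157400465), np.float64(-13.282666474901935), np.float64(-104.07709926974125), np.float64(167.6661185312788)] [np.float64(0.04132773344065424), np.float64(0.04033075051432838), np.float64(0.04067794740275507), np.float64(0.03934307030463104)]
```

View pics/w_tall_c.png

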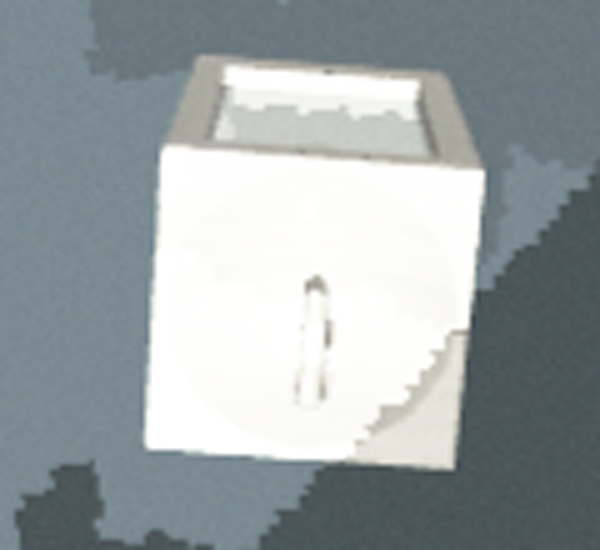

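>>> arm_command:
  moves:
    - [0.085, [0.035, 0.001, 0.002], [4, 0, 0]]
    - [0.085, [0.04, 0, 0], [0, 0, 0]]
    - [0.085, [0.035, 0, 0], [0, 0, 0]]
    - [0.085, [0.016, 0, 0], [0, 0, 0]]
    - [0.085, [0, 0, 0], [0, 0, 0]]
    - [0.03, [0, 0, 0], [0, 0, 0]]
    - [0.03, [0, 0, 0], [0, 0, 0]]
    - [0.03, [0, 0, 0], [0, 0, 0]]
    - [0.03, [0, 0, 0], [0, 0, 0]]
    - [0.03, [0, 0, 0], [0, 0, 0]]

```text
clock: 29.0
ee_pos: [0.3785, -0.2866, 0.0338]
ee_rot: [0.703, 0.081, 0.702, -0.082]
ft_force: [-1.0, 1.0, 8.1]
grip_width: 0.0392
```

```bash
python3 - <<'E'
from h import *
o,p,Rm=state(); print(p,yaw(Rm))
off=p[:2]-np.array([.3785,-.286]); z=Rm[:2,2]; print('off along tool z',off@z)
t=np.array([.6315,.160])+z*(off@z)
plan([(p[0],p[1],.17,76.7,.03,0),(t[0],t[1],.17,76.7,.03,2)],mx=42)
E
```

```text
[ 0.37854266 -0.28664247  0.03378873] 76.72196577942674
off along tool z 0.00018907779569080882
# -> (np.float64(0.3785426588028402), np.float64(-0.2866424689247246), 0.17) n 4
[[0.03,[-0.034,0,0],[0,0,0]],[0.03,[-0.034,0,0],[0,0,0]],[0.03,[-0.034,0,0],[0,0.1,0]],[0.03,[-0.034,0,0],[0,0,0]]]
# -> (np.float64(0.6316840230908841), np.float64(0.15995657345126355), 0.17) n 13
[[0.03,[0,0.045,0.013],[0,0,0]],[0.03,[0,0.045,0.013],[0,0,0]],[0.03,[0,0.044,0.013],[0,0,0]],[0.03,[0,0.045,0.013],[0,0,0]],[0.03,[0,0.045,0.013],[0,0,0]],[0.03,[0,0.045,0.013],[0,0,0]],[0.03,[0,0.045,0.014],[0,0,0]],[0.03,[0,0.044,0.013],[0,0,0]],[0.03,[-0.001,0.045,0.013],[0,0,0]],[0.03,[0,0.045,0.013],[0,0,0]],[0.03,[0,0.045,0.013],[0,0,0]],[0.03,[0,0,0],[0,0,0]],[0.03,[0,0,0],[0,0,0]]]
```

>>> arm_command:
  moves:
    - [0.03, [-0.03, 0, 0], [0, 0, 0]]
    - [0.03, [-0.035, 0, 0], [0, 0, 0]]
    - [0.03, [-0.036, 0, 0], [0, 0, 0]]
    - [0.03, [-0.035, 0, 0], [0, 0, 0]]
    - [0.03, [0, 0.045, 0.013], [0, 0, 0]]
    - [0.03, [0, 0.045, 0.013], [0, 0, 0]]
    - [0.03, [0, 0.044, 0.013], [0, 0, 0]]
    - [0.03, [0, 0.045, 0.013], [0, 0, 0]]
    - [0.03, [0, 0.045, 0.013], [0, 0, 0]]
    - [0.03, [0, 0.045, 0.013], [0, 0, 0]]
    - [0.03, [0, 0.045, 0.014], [0, 0, 0]]
    - [0.03, [0, 0.044, 0.013], [0, 0, 0]]
    - [0.03, [0, 0.045, 0.013], [0, 0, 0]]
    - [0.03, [0, 0.045, 0.013], [0, 0, 0]]
    - [0.03, [0, 0.045, 0.013], [0, 0, 0]]
    - [0.03, [0, 0, 0], [0, 0, 0]]
    - [0.03, [0, 0, 0], [0, 0, 0]]
    - [0.03, [0, 0, 0], [0, 0, 0]]

```text
clock: 31.25
ee_pos: [0.6313, 0.1596, 0.1691]
ee_rot: [0.702, 0.082, 0.702, -0.082]
ft_force: [0.2, 1.0, -1.5]
grip_width: 0.0395
```

```bash
python3 - <<'E'
from h import *
cv2.imwrite('pics/w8.png',capture('wrist')[:,:,::-1])
im=capture('scene')[:,:,::-1]; cv2.imwrite('pics/s8.png',cv2.resize(im[170:330,240:440],None,fx=4,fy=4,interpolation=cv2.INTER_CUBIC))
o,p,Rm=state(); print(p,yaw(Rm),o['grip_width'],Rm.T@(np.array([.6317,.16,.055])-p))
E
```

```text
[0.6313989  0.15966344 0.1691688 ] 76.67075728395213 0.039418360683068206 [0.11416886 0.00040103 0.00017195]
```

View pics/s8.png

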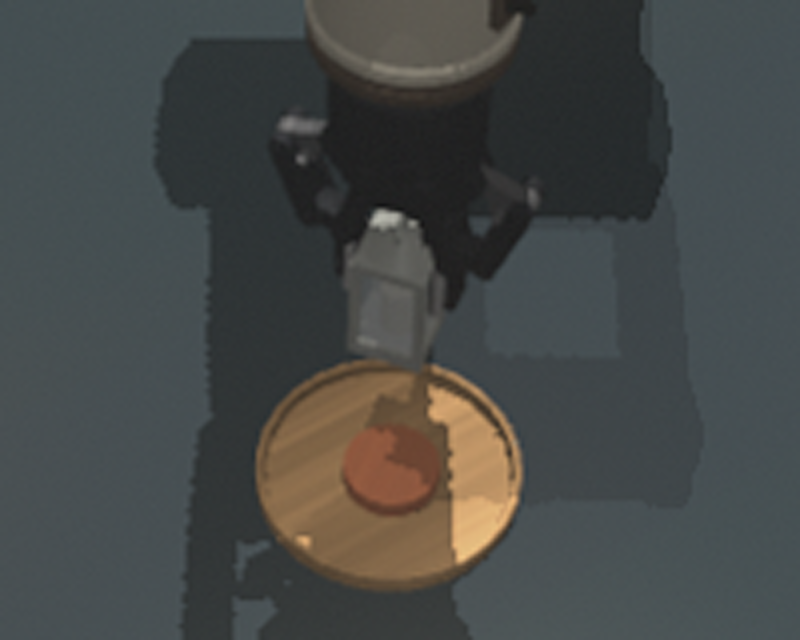

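>>> arm_command:
  moves:
    - [0.03, [0.035, 0, 0], [0, 0, 0]]
    - [0.03, [0.04, 0, 0], [0, 0, 0]]
    - [0.03, [0.027, 0, 0], [0, 0, 0]]
    - [0.03, [0.01, 0, 0], [0, 0, 0]]
    - [0.03, [0, 0, 0], [0, 0, 0]]
    - [0.03, [0.002, 0, 0], [0, 0, 0]]
    - [0.03, [0, 0, 0], [0, 0, 0]]

```text
clock: 32.22
ee_pos: [0.6319, 0.1605, 0.0557]
ee_rot: [0.703, 0.082, 0.702, -0.082]
ft_force: [-0.0, -0.7, -1.2]
grip_width: 0.0392
```

>>> arm_command:
  moves:
    - [0.03, [0.003, 0, 0], [0, 0, 0]]
    - [0.03, [0.001, 0, 0], [0, 0, 0]]
    - [0.03, [0, 0, 0], [0, 0, 0]]
    - [0.03, [0, 0, 0], [0, 0, 0]]

```text
clock: 32.72
ee_pos: [0.6318, 0.1605, 0.0518]
ee_rot: [0.703, 0.082, 0.702, -0.082]
ft_force: [-4.4, -2.0, 10.2]
grip_width: 0.0395
```

Contact at the expected height; release, rise straight up and retreat.

>>> arm_command:
  moves:
    - [0.07, [0, 0, 0], [0, 0, 0]]
    - [0.07, [0, 0, 0], [0, 0, 0]]
    - [0.07, [0, 0, 0], [0, 0, 0]]
    - [0.07, [0, 0, 0], [0, 0, 0]]
    - [0.07, [-0.02, 0, 0], [0, 0, 0]]
    - [0.07, [-0.035, 0, 0], [0, 0, 0]]
    - [0.07, [-0.045, 0, 0], [0, 0, 0]]
    - [0.07, [-0.05, 0, 0], [0, 0, 0]]
    - [0.07, [0, 0, -0.05], [0, 0, 0]]
    - [0.07, [0, 0, -0.055], [0, 0, 0]]
    - [0.07, [0, 0, -0.055], [0, 0, 0]]
    - [0.07, [0, 0, -0.055], [0, 0, 0]]
    - [0.07, [0, 0, -0.03], [0, 0, 0]]
    - [0.07, [0, 0, 0], [0, 0, 0]]
    - [0.07, [0, 0, 0], [0, 0, 0]]

```text
clock: 34.6
ee_pos: [0.3936, 0.2168, 0.2018]
ee_rot: [0.703, 0.082, 0.702, -0.081]
ft_force: [0.5, -1.5, -0.1]
grip_width: 0.07
```

```bash
python3 - <<'E'
from h import *
o,p,Rm=state(); print(o['clock'],p,o['ft_force'])
t=np.radians(192.4); ux=np.array([np.cos(t),np.sin(t)]); T=np.array([.658,-.1315])
im=capture('top')[:,:,::-1].copy(); ci=camera_info('top'); im2=capture('scene')[:,:,::-1].copy(); ci2=camera_info('scene')
cv2.imwrite('pics/t9_raw.png',im); cv2.imwrite('pics/s9_raw.png',im2)
c=T-.072*ux; b=T+.012*ux; s=T+.084*ux
a=np.radians(-13.3)
ms=[rect(*c,.034,.064,.03,t),rect(*c,.074,.03,.03,t),circ(*b,.004,.022),circ(*b,.082,.008),circ(*s,.054,.021),circ(*s,.004,.021),circ(.631,.16,.018,.028),rect(.6315,.16,.018,.04,.04,a),rect(.6315,.16,.09,.04,.04,a)]
for i,cc,(u,v),n in((im,ci,(265,145),'t9'),(im2,ci2,(175,200),'s9')):
    A=cv2.resize(i[v:v+115,u:u+200 if n=='s9' else u+160],None,fx=4,fy=4,interpolation=cv2.INTER_CUBIC); B=A.copy(); draw(B,cc,ms,u,v,4)
    cv2.imwrite(f'pics/{n}.png',A); cv2.imwrite(f'pics/{n}o.png',B)
for th in ["church_mid","bell_mid","short_lantern_mid","base_plate_mid","tall_lantern_mid","mug","jar"]:
  for cam in ["top","scene"]:
    r=nets.search_frame(th,cam)
    if r:
        q=np.array(r[0]['at']); print(th,cam,round(r[0]['conf'],2),q.round(3),'tray',((q[:2]-T)@ux).round(3),((q[:2]-T)@[-ux[1],ux[0]]).round(3))
E
```

```text
34.6 [0.39361057 0.21675311 0.20182147] [ 0.51135075 -1.52246057 -0.0846631 ]
church_mid scene 0.78 [ 0.74  -0.111  0.046] tray -0.084 -0.002
bell_mid top 0.7 [ 0.646 -0.13   0.028] tray 0.011 -0.004
bell_mid scene 0.74 [ 0.654 -0.136  0.032] tray 0.005 0.003
short_lantern_mid top 0.55 [ 0.573 -0.143  0.06 ] tray 0.086 -0.007
short_lantern_mid scene 0.72 [ 0.586 -0.143  0.051] tray 0.072 -0.004
base_plate_mid scene 0.56 [0.652 0.161 0.022] tray -0.057 -0.287
tall_lantern_mid top 0.46 [0.625 0.16  0.089] tray -0.03 -0.292
mug top 0.69 [ 0.521 -0.442  0.051] tray 0.2 0.274
mug scene 0.73 [ 0.528 -0.425  0.059] tray 0.19 0.259
jar top 0.68 [0.499 0.439 0.088] tray 0.033 -0.592
jar scene 0.73 [0.52  0.433 0.058] tray 0.014 -0.581
```

View pics/t9o.png

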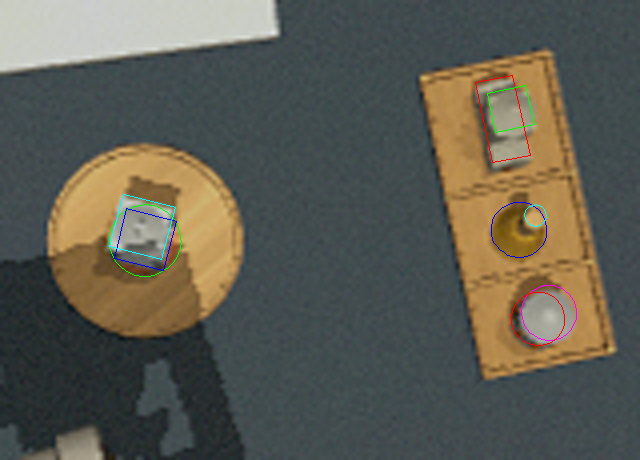

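View pics/s9o.png

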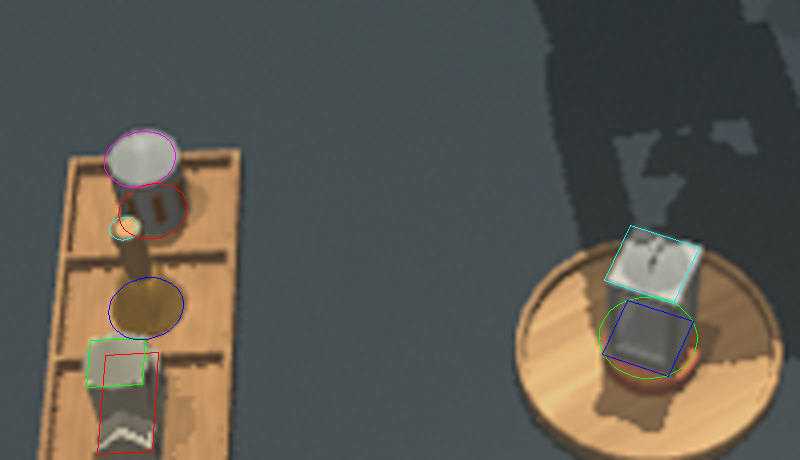

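View pics/s9.png

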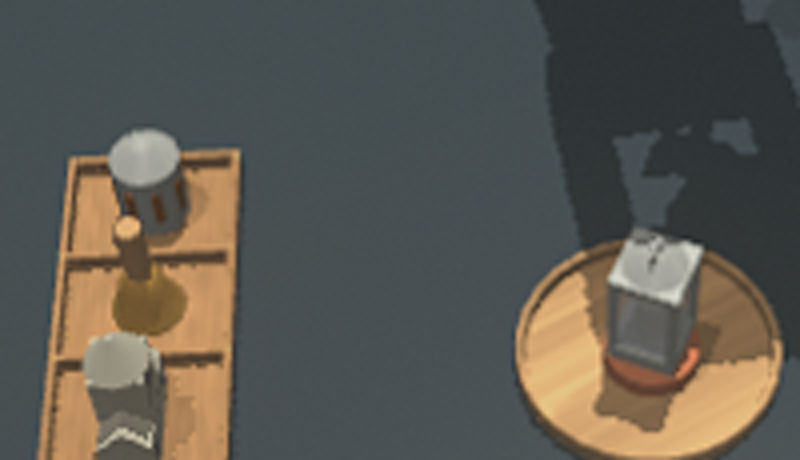

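```bash
python3 - <<'E'
from h import *
out=[]
for n,(u,v) in (('t9',(280,180)),('s9',(300,245))):
    im=cv2.imread(f'pics/{n}_raw.png'); out.append(cv2.resize(im[v:v+60,u:u+60],None,fx=6.5,fy=6.5,interpolation=cv2.INTER_CUBIC))
cv2.imwrite('pics/z9.png',np.hstack(out))
E
```

```text
(no output)
```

View pics/z9.png

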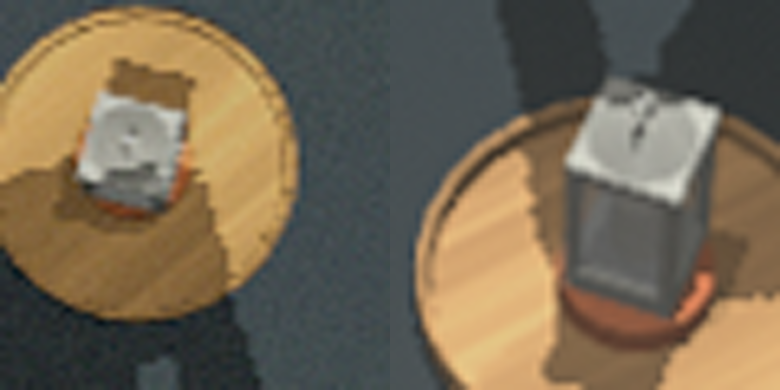

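```bash
python3 - <<'E'
from h import *
ci=camera_info('scene'); f=lambda L:[((x-390+.5)/6.5-.5+300,(y+.5)/6.5-.5+245) for x,y in L]
w=ray(ci,f([(612,80),(720,105),(685,200),(570,162)]),.09); print(w.round(4),w.mean(0))
b=ray(ci,f([(670,315),(570,288)]),.018); print(b.round(4), w[[2,3]]-b)
print(ray(ci,f([(718,285),(560,285)]),.018), robot.get_obs()['clock'])
E
```

```text
[[0.6097 0.1489 0.09  ]
 [0.6146 0.1862 0.09  ]
 [0.655  0.1792 0.09  ]
 [0.6455 0.1396 0.09  ]] [0.63119017 0.16346053 0.09      ]
[[0.6538 0.1768 0.018 ]
 [0.6479 0.141  0.018 ]] [[ 0.00123839  0.00237289  0.072     ]
 [-0.00241137 -0.00142959  0.072     ]]
[[0.63893135 0.19186824 0.018     ]
 [0.64720072 0.13736589 0.018     ]] 35.4
```

```bash
python3 - <<'E'
from cell import robot
print(robot.hand_in())
E
```

```text
the job is handed in; nothing more can be done
None
```

I made up both gift sets and handed the job in at about 35 s of the 112 s allowed. The hand-in reports no verdict, so what follows rests on my own checks.

- **Divided tray:** The church is in the wide compartment, the bell in the middle narrow one and the short lantern in the end narrow one.
- **Round tray:** I chose the tray by size. It measured about 153 mm, against about 225 mm for the look-alike. The copper plate lies in the middle with the tall lantern standing on it.

**Last checks:**
- **Model overlays** in the top and scene pictures show everything upright and within a few millimetres of its target. The plate measured about 1 mm from the tray centre and the tall lantern about 3 mm from the plate centre.
- **Contact heights** were as expected on every set-down, with placing forces of at most about 20 N.
- **Mug and jar:** network readings before and after differ by at most about 5 mm, which is within the networks' error, so I take both as unmoved.
- **Arm:** it ended clear of everything.

**Where checks failed or disagreed:**
- The network found neither the church nor the plate in the last top picture, and it missed the tall lantern in the scene picture.
- The scene-camera network put the church, short lantern and plate 12 to 21 mm off my overlays. It reports the middle of the visible surface and parts of these were hidden, so I trusted the overlays.
- The gripper read 52.5 mm on the 56 mm plate, but the plate stayed level and secure when lifted.

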